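# Find the stamped flower crate and put it in the dispatch line

## Task

Tip both wooden crates over towards the robot, easing each one down gently onto its near long side so that its underside can be seen, without letting it drop. Then push the crate with the stamp burnt into its underside, lying as it is, onto the black dispatch line, so that it lies squarely across the tape with its middle over it, and leave the other crate lying where it is. Nothing is to be picked up, and the other things on the bench are to be left alone.

Things in the scene. Friction and masses are not known exactly. Their poses are not given: they have to be found in the camera images.
- crate_a: one of two alike open pine crates, empty, 0.34 to 0.53 kg: x 100, y 180, z 150 mm tall, walls 8 mm, posts 10 mm square in the inner corners. Origin: centre of its foot; the floor inside is 15 mm above it, the underside recessed 5 mm. Hand hole 44 x 22 in each short end, centred 115 above the foot. Stands upright at first, x axis pointing away from the robot within 16 degrees; its near long side is at x = -50
- crate_b: the other crate, same in size and axes. Lying on its near long side a crate's x axis points up, its mouth faces the robot, its underside faces away, and it is 100 mm high. Friction on the bench is 0.55 to 0.7, so it tips without sliding only if pulled near its rim. Centre of mass about 64 mm above the foot: it overbalances at about 38 degrees, and left to itself then falls hard
- stamp (a point): centre of the burnt-in stamp, on the underside of one of the two crates, at the middle of its bottom board: a dark brown ring, 68 mm across, round a five-petalled flower. The other crate's underside is bare. It cannot be seen until the crate is tipped
- line: the dispatch line: a strip of black tape stuck flat on the bench, 38 mm wide, 500 mm long, running away from the robot between the two crates. The origin is the middle of the strip; its x axis runs along it, its y axis across it. It has no height to speak of
- vase: brown glass bottle used as a vase, 64 mm across, 222 mm tall, with short flowers in its neck up to 340 mm; it stands between the crates on the far side, left of the tape. Origin: centre of its underside; leave it alone
- phone: phone lying flat, 74 x 150 x 9 mm, at the far side of the bench to the right. Origin: centre of its underside; leave it alone
- snips: flower snips lying flat, about 165 mm long and 70 mm wide, at the far side of the bench to the left. Origin: centre of its underside; leave it alone
- glue: white squeeze bottle with an orange spout, 54 mm across, 166 mm tall, to the left of the left-hand crate and farther back. Origin: centre of its underside; leave it alone
- jar: clear jar with a steel cap, 72 mm across, 100 mm tall, to the right of the right-hand crate and farther back. Origin: centre of its underside; leave it alone
- parcel: packed cardboard parcel, 110 x 160 x 100 mm, already queued at the far end of the dispatch line. Origin: centre of its underside; leave it alone

How it is judged (in metres and radians):
On the way, in this order (a step that is already met when the one before it is completed fails the run):
1. both crates lie on their near long sides, mouth towards the robot (angle between each of crate_a, crate_b's own x axis and vertical below 0.15 rad), for 0.3 s.
2. the stamped crate, still lying, is across the dispatch line (angle between crate_a's own x axis and vertical below 0.15 rad and y of crate_a in the frame of line between -0.03 and 0.03 m and x of crate_a in the frame of line between -0.25 and 0.25 m and angle between the y axis of crate_a and the y axis of line, either way round below 0.21 rad), for 0.3 s.
At the end, for the whole second after the job is handed in: the stamped crate lies on its near long side (within 0.15 rad) with its middle within 30 mm of the centre line of the tape and its long axis square to the tape within 0.21 rad (12 degrees); the other crate lies on its near long side at least 180 mm off the centre line; both at rest (all of step 2 and angle between crate_b's own x axis and vertical below 0.15 rad and (y of crate_b in the frame of line above 0.18 m or y of crate_b in the frame of line below -0.18 m) and linear speed of each of crate_a, crate_b below 0.02 m/s); the robot touches nothing.
It fails at once if a crate is lifted or carried off the bench (((height (world z) of crate_a above 0.04 m and angle between crate_a's own z axis and vertical below 0.3 rad) or height (world z) of crate_a above 0.08 m) or ((height (world z) of crate_b above 0.04 m and angle between crate_b's own z axis and vertical below 0.3 rad) or height (world z) of crate_b above 0.08 m)).
It fails at once if a crate is dropped or thrown over (turns faster than 4.5 rad/s) (angular speed of any of crate_a, crate_b above 4.5 rad/s).
It fails at once if the unstamped crate is pushed away (more than 0.2 m from where its foot stood) (distance of crate_b from where it was at the start of the episode above 0.2 m).
It fails at once if another thing on the bench is moved by more than 30 mm (distance of any of vase, phone, snips, glue, jar, parcel from where it was at the start of the episode above 0.03 m).
It also fails if it takes over 72 s, if anything falls off the work surface, if the arm or the gripper's body presses on something with over 40 N, if the wrist force passes 120 N, or if a joint passes its speed limit or range.

## Robot

A 6-joint arm with a two-finger parallel gripper is mounted at the origin on the work surface. World frame = base frame: x ahead of the robot, y to its left, z up, the work surface at z = 0. Lengths are in m, angles in degrees, forces in N, time in s.
With the tool pointing down it reaches from about 0.4 to 0.825 m from the base axis. Payload 7 kg.
Tool frame: the origin (TCP) lies at the very end of the fingers, on their centre line; the grasp point (between the pads) lies 19 mm behind it; z points along the fingers, y is the line along which they close (so a half turn about z gives the same grasp; the last joint's range is limited). The gripper opens to 88 mm and grips with 3 to 60 N. Pads are 19 mm wide; open, the fingers measure 130 mm over their backs; the gripper's body (78 mm by 193 mm) begins 47 mm behind the grasp point.
Start: joints at [-47.378, 20.546, 0.682, 0, -70.136, -16.507], TCP at [0.297, -0.606, 0.227] pointing down, gripper open.
Joint ranges: [-176.03, 176.03], [-82.01, 121.73], [-58.28, 71.71], [-173.87, 95.51], [-174.79, -0.11], [-173.66, 173.66]. Speed limits (degrees/s): [136.94, 136.94, 172.46, 180, 180, 180].

## Interface

Orientations are given as [roll, pitch, yaw] about the fixed x, y, z axes, in that order (R = Rz(yaw) Ry(pitch) Rx(roll)).
In Python, from plant import r gives the robot as it stands. The module is installed in compiled form; this text tells all that it offers.
- The arm moves only by the tool jog_arm, never from a script. Its arguments are lists of equal length, an entry for each row: "travel": the shift along the tool's x, y, z each as a share of 50 cm, from -1 to 1, a list of three; "dr": the turn, a rotation vector about the tool's x, y, z each as a share of 360 degrees, from -1 to 1, a list of three; "claw": the opening, from 0 (shut) to 1 (fully open). A call has exactly 10 rows; each row is the pose to reach, as a shift and turn from the pose commanded when the call began, along the tool's axes at that moment, turning the shorter way round; what a row does not reach only later rows make up. A row lasts 1/8 s, in which the tool goes at most 62.5 mm and 10.7 degrees, less where a joint would pass 70% of its speed; a pose out of reach is approached as far as the arm can. A call with a number of a shift or a turn outside -1 to 1 is refused whole. A call with a gripper value outside its range is refused whole. The fingers move at their own pace and stop on an object; "newtons" is the grip in N (left out, the last holds). Time passes only in rows, so rows that repeat a pose let the fingers close, or fill a call up. It gives the time, the measured TCP pose, the force, the opening and the grip force at its end, in the units of the state.
- r.get_state(): the state, without advancing time (a new reading comes with each control period).
- r.capture(name): name is "scene" or "side" or "wrist"; returns a dict with "pixels" (400x640x3 uint8, red, green, blue), "range_z" (400x640 float32, m along the optical axis (not along the pixel's ray), 0 where there is no reading), "fx", "fy", "cx", "cy" (pixels), "position" and "attitude" of the camera in the world; the wrist camera has in their place "hand_eye" (4x4, takes a point from camera to tool coordinates, whose origin is the TCP and whose axes are the flange's). Camera axes: x right, y up, looking along -z (the intrinsics and any distortion apply to the point x, -y, -z); pixel columns grow to the right and rows downward; lengths in m; the calibration is good to about 2 mm. A picture is of the moment at which its call begins: read the wrist's pose just before it.
- r.close_job(): hands the job in; it is judged then, once.
Trained networks look in the newest picture that a camera, given by its name, has taken for a name from the list of things; names that differ only in an ending like _2 or _b are one class to them, and where a whole thing is asked for, a point or a joint stands for the part that bears it (a point fixed in the world has none). Each returns a list of dicts, best first, with "conf" (0 to 1); they miss things now and then, are a little off and sometimes report something else, mostly with a low value. They report only what shows in the picture. A call takes as long as a camera call.
- r.boxes_of(name, camera): "extent" ([left, top, right, bottom] in pixels, round what is visible of it).
- r.regions_of(name, camera): "pixels" (400x640 bool, what is visible of it) and "extent" ([left, top, right, bottom] in pixels, round what is visible of it).
- r.tip_of(name, camera): "at" ([column, row] in pixels: a listed point, or the origin of a listed thing).
The state is a dict: "time_s": time; "joints": joint angles; "qd": joint speeds; "joint_torque": joint torques, N m; "tcp_pos": TCP position; "eef_rot": TCP orientation; "contact_force": force on the tool from outside, world axes, zero at the start; "moment": the same for the moment, N m; "gripper_width": finger opening in m; "gripper_force": force on a finger pad.
Only numpy, scipy, OpenCV 4.12 (cv2) and the standard library are available. Lean on these libraries where they do the work, as an engineer would, in place of code of your own. Each camera call takes 0.05 s, during which the arm holds its last target. There are 200 camera calls.

## Working session

There is one attempt and no reset: what is moved stays moved. The work goes in short steps, Python scripts to look and compute and a tool call to move; the robot and the scene stay as the last step left them, time stands still between calls to the robot, and variables do not carry over. Pictures are saved under pics/ and viewed, at most 10 in all, crops included, and the job is handed in when it is done.

Besides the shell and the picture viewer there is one more tool, called after "Request:" by a JSON object that holds its "op" and its "data", one argument or row to a line. jog_arm: Moves the arm, as the interface text tells. Its arguments: {"type":"object","properties":{"travel":{"type":"array"},"dr":{"type":"array"},"claw":{"type":"array"},"newtons":{"type":"number"}},"required":["travel","dr","claw"]}

```bash
mkdir -p pics
cat > h.py <<'E'
import numpy as np, cv2
from scipy.spatial.transform import Rotation as R
from plant import r
def rot(a):
    a=np.array(a,float)
    if a.shape==(3,3): return a
    if a.size==4: return R.from_quat(a).as_matrix()
    return R.from_euler('xyz',a,degrees=True).as_matrix()
def cloud(c):
    z=c["range_z"]; v,u=np.mgrid[0:400,0:640]
    P=np.stack([(u-c["cx"])/c["fx"]*z,-(v-c["cy"])/c["fy"]*z,-z],-1)
    W=P@rot(c["attitude"]).T+np.array(c["position"]); W[z==0]=np.nan
    return W
def save(c,n): cv2.imwrite(f"pics/{n}.png",c["pixels"][:,:,::-1])
E
python3 - <<'E'
from h import *
s=r.get_state(); print({k:s[k] for k in("time_s","tcp_pos","eef_rot","contact_force")})
ims=[]
for cam in("scene","side"):
    c=r.capture(cam); ims.append(c["pixels"]); print(cam,{k:v for k,v in c.items() if k not in("pixels","range_z")})
    W=cloud(c)
    for n in("crate_a","line","vase","phone","snips","glue","jar","parcel"):
        for d in r.regions_of(n,cam)[:3]:
            p=W[d["pixels"]]; p=p[~np.isnan(p[:,0])]
            print(n,round(d["conf"],2),[int(x) for x in d["extent"]],np.percentile(p,2,0).round(3),np.percentile(p,98,0).round(3),len(p))
            if n=="crate_a" :
                t=p[(p[:,2]>0.14)&(p[:,2]<.16)]
                if len(t)>20: print("  rim",len(t),cv2.minAreaRect((t[:,:2]*1000).astype(np.float32)))
            if n=="line": print("  ",cv2.minAreaRect((p[:,:2]*1000).astype(np.float32)))
    save(c,cam+"0")
cv2.imwrite("pics/both.png",cv2.resize(np.vstack(ims),(480,600))[:,:,::-1])
E
```

```text
{'time_s': 0.0, 'tcp_pos': array([ 0.2968638 , -0.60568548,  0.22563371]), 'eef_rot': array([ 1.79907761e+02, -8.36891617e-03, -1.53893392e+02]), 'contact_force': array([0.62920084, 0.4641964 , 0.48180117])}
scene {'fx': 493.56834148825084, 'fy': 493.56834148825084, 'cx': 321.7484231215681, 'cy': 200.49267527271826, 'position': array([1.12691567, 0.72253757, 1.38133409]), 'attitude': array([ 32.90684159,  -0.82667783, 149.7376032 ])}
crate_a 0.87 [282, 84, 332, 155] [ 0.488 -0.507 -0.001] [ 0.616 -0.233  0.154] 2530
  rim 482 ((562.4292602539062, -325.0960388183594), (187.61131286621094, 104.15956115722656), 86.79418182373047)
crate_a 0.86 [369, 228, 433, 314] [0.559 0.239 0.01 ] [0.676 0.421 0.153] 3441
  rim 698 ((613.7940673828125, 327.3875427246094), (181.0703582763672, 102.39922332763672), 79.68965148925781)
line 0.79 [315, 158, 413, 204] [ 0.32  -0.052 -0.005] [0.692 0.117 0.279] 802
   ((558.7020874023438, -1.7557525634765625), (486.4223327636719, 178.9839630126953), 21.768386840820312)
vase 0.75 [325, 172, 357, 252] [0.668 0.095 0.011] [0.752 0.167 0.347] 1204
vase 0.56 [418,
[... 1187 characters left out ...]
 99.4789810180664), 86.87647247314453)
line 0.87 [313, 195, 426, 217] [ 0.318 -0.055 -0.004] [ 0.692 -0.002  0.006] 959
   ((506.0608215332031, -27.148704528808594), (54.598594665527344, 389.9256591796875), 86.22148895263672)
phone 0.64 [313, 196, 428, 218] [ 0.318 -0.054 -0.004] [ 0.692 -0.003  0.006] 931
phone 0.49 [305, 151, 318, 180] [ 0.679 -0.284  0.004] [0.772 0.104 0.291] 148
snips 0.55 [262, 249, 309, 266] [ 0.687  0.191 -0.002] [0.803 0.263 0.018] 369
glue 0.85 [296, 310, 323, 354] [0.6   0.468 0.001] [0.656 0.524 0.153] 832
jar 0.57 [332, 96, 349, 125] [ 0.62  -0.668  0.002] [ 0.684 -0.459  0.104] 454
parcel 0.89 [274, 163, 315, 214] [ 0.701 -0.106  0.001] [0.813 0.146 0.282] 1369
```

View pics/both.png

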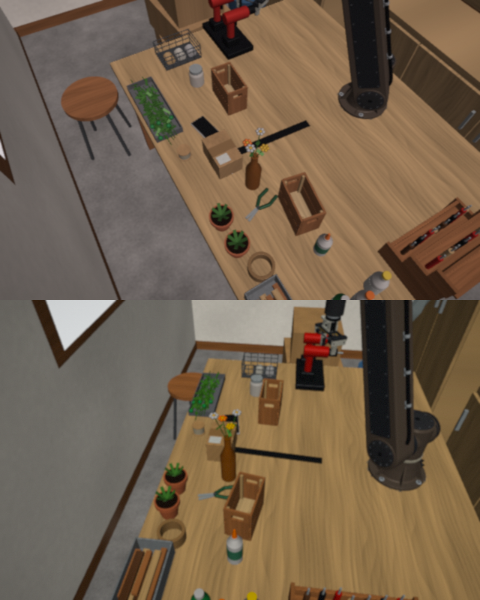

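The two pine crates stand either side of the black tape: left one around pixel (400,270) in the scene view, right one around (307,120). The vase and parcel are at the tape's far end. The crate poses from the two cameras agree, so I'll plan the first moves, starting with the right-hand crate.

```bash
cat >> h.py <<'E'
import json,os
def cmd():
    if os.path.exists("cmd.json"):
        p,q=json.load(open("cmd.json")); return np.array(p),R.from_quat(q)
    s=r.get_state(); return np.array(s["tcp_pos"]),R.from_euler('xyz',s["eef_rot"],degrees=True)
def emit(rows):
    """rows: list of (pos, Rotation, claw); prints jog_arm calls of 10 rows, tracks commanded pose"""
    p,q=cmd()
    while len(rows)%10: rows.append(rows[-1])
    for k in range(0,len(rows),10):
        T,D,C=[],[],[]
        for P,Q,g in rows[k:k+10]:
            T.append((q.inv().apply(P-p)/.5).round(3).tolist()); D.append(((q.inv()*Q).as_rotvec()/(2*np.pi)).round(3).tolist()); C.append(round(float(g),2))
        print("CALL travel",json.dumps(T).replace(" ",""),"\n dr",json.dumps(D).replace(" ",""),"\n claw",C)
        p=p+q.apply(np.array(T[-1])*.5); q=q*R.from_rotvec(np.array(D[-1])*2*np.pi)
    json.dump([p.tolist(),q.as_quat().tolist()],open("cmd.json","w"))
def line(P,Q,g,n):
    p,q=cmd() ; return interp((p,q),(P,Q),g,n)
def interp(a,b,g,n):
    rv=(b[1]*a[1].inv()).as_rotvec()
    return [(a[0]+(b[0]-a[0])*i/n,R.from_rotvec(rv*i/n)*a[1],g) for i in range(1,n+1)]
def tool(c,phi):
    """tool y = -crate x; tilted by phi deg so tool z turns from down to crate x"""
    return R.from_euler('z',c,degrees=True)*R.from_euler('y',-phi,degrees=True)*R.from_euler('xyz',[180,0,-90],degrees=True)
def tip(centre,c,th,phimax=45,d=.028,lift=0,slack=.012):
    """pose for inner finger face under far-wall rim at crate angle th"""
    phi=min(th,phimax); rho=np.radians(th-phi); t=np.radians(th); f=np.radians(phi)
    g=.008/np.cos(rho)+d*np.tan(rho)+slack
    X,Z=.092,.150
    a=np.array([X*np.cos(t)-Z*np.sin(t),X*np.sin(t)+Z*np.cos(t)])+d*np.array([np.sin(f),-np.cos(f)])+g/2*np.array([np.cos(f),np.sin(f)])
    ux=np.array([np.cos(np.radians(c)),np.sin(np.radians(c))])
    piv=np.array(centre)-.05*ux
    return np.r_[piv+a[0]*ux,a[1]+lift],tool(c,phi),g/.088
E
python3 - <<'E'
from h import *
from numpy.linalg import svd
for cam in("scene","side"):
    c=r.capture(cam);W=cloud(c);px=c["pixels"].astype(int)
    m=(px.max(2)<60)&(abs(W[...,2])<.012)&(W[...,0]>.25)&(W[...,0]<.72)&(abs(W[...,1])<.12)
    p=W[m][:,:2]; mu=p.mean(0); v=svd(p-mu,full_matrices=False)[2][0]; v*=np.sign(v[0])
    print(cam,len(p),mu.round(4),"yaw",np.degrees(np.arctan2(v[1],v[0])).round(2),p[:,0].min(),p[:,0].max())
P,Q,g=tip((.562,-.324),-3.2,0)
print(P,Q.as_matrix().round(2),g,cmd()[1].as_matrix().round(2))
up=P+[0,0,.11]; p,q=cmd()
rows=interp((p,q),(p+[0,0,.06],q),.4,2)
rows+=interp(rows[-1][:2],(up,Q),.4,10)
rows+=[rows[-1]]*2+interp((up,Q),(P,Q),.35,6)
emit(rows)
E
```

```text
scene 668 [ 0.4716 -0.0283] yaw -3.71 0.31254958398276367 0.6685007888500705
side 707 [ 0.505  -0.0297] yaw -3.48 0.3140333731208047 0.7023550193391882
[ 0.61391892 -0.32690272  0.122     ] [[-0.06 -1.   -0.  ]
 [-1.    0.06  0.  ]
 [ 0.    0.   -1.  ]] 0.2272727272727273 [[-0.9  -0.44  0.  ]
 [-0.44  0.9   0.  ]
 [-0.    0.   -1.  ]]
CALL travel [[-0.0,0.0,-0.06],[-0.0,0.0,-0.12],[-0.081,0.022,-0.109],[-0.163,0.044,-0.098],[-0.244,0.067,-0.087],[-0.326,0.089,-0.076],[-0.407,0.111,-0.065],[-0.489,0.133,-0.055],[-0.57,0.156,-0.044],[-0.652,0.178,-0.033]] 
 dr [[0.0,0.0,0.0],[0.0,0.0,0.0],[-0.0,0.0,-0.017],[-0.0,0.0,-0.034],[-0.0,0.0,-0.051],[-0.0,0.0,-0.067],[-0.0,0.0,-0.084],[-0.0,0.0,-0.101],[-0.0,0.0,-0.118],[-0.0,0.0,-0.135]] 
 claw [0.4, 0.4, 0.4, 0.4, 0.4, 0.4, 0.4, 0.4, 0.4, 0.4]
CALL travel [[-0.07,-0.046,0.011],[-0.141,-0.093,0.022],[-0.141,-0.093,0.022],[-0.141,-0.093,0.022],[-0.141,-0.093,0.059],[-0.141,-0.093,0.095],[-0.141,-0.093,0.132],[-0.141,-0.093,0.169],[-0.141,-0.093,0.205],[-0.141,-0.093,0.242]] 
 dr [[-0.0,0.0,-0.017],[-0.0,0.0,-0.034],[-0.0,0.0,-0.034],[-0.0,0.0,-0.034],[-0.0,0.0,-0.034],[-0.0,0.0,-0.034],[-0.0,0.0,-0.034],[-0.0,0.0,-0.034],[-0.0,0.0,-0.034],[-0.0,0.0,-0.034]] 
 claw [0.4, 0.4, 0.4, 0.4, 0.35, 0.35, 0.35, 0.35, 0.35, 0.35]
```

Request:
{"op": "jog_arm", "data": {
  "travel": [
    [0, 0, -0.06],
    [0, 0, -0.12],
    [-0.081, 0.022, -0.109],
    [-0.163, 0.044, -0.098],
    [-0.244, 0.067, -0.087],
    [-0.326, 0.089, -0.076],
    [-0.407, 0.111, -0.065],
    [-0.489, 0.133, -0.055],
    [-0.57, 0.156, -0.044],
    [-0.652, 0.178, -0.033]
  ],
  "dr": [
    [0, 0, 0],
    [0, 0, 0],
    [0, 0, -0.017],
    [0, 0, -0.034],
    [0, 0, -0.051],
    [0, 0, -0.067],
    [0, 0, -0.084],
    [0, 0, -0.101],
    [0, 0, -0.118],
    [0, 0, -0.135]
  ],
  "claw": [0.4, 0.4, 0.4, 0.4, 0.4, 0.4, 0.4, 0.4, 0.4, 0.4]
}}

```text
time_s: 2.25
tcp_pos: [0.5516, -0.3816, 0.2431]
eef_rot: [-180.0, -0.0, -105.1]
contact_force: [-0.7, -0.1, 0.2]
gripper_width: 0.0352
gripper_force: 0.0
```

Request:
{"op": "jog_arm", "data": {
  "travel": [
    [-0.07, -0.046, 0.011],
    [-0.141, -0.093, 0.022],
    [-0.141, -0.093, 0.022],
    [-0.141, -0.093, 0.022],
    [-0.141, -0.093, 0.022],
    [-0.141, -0.093, 0.022],
    [-0.141, -0.093, 0.032],
    [-0.141, -0.093, 0.062],
    [-0.141, -0.093, 0.082],
    [-0.141, -0.093, 0.082]
  ],
  "dr": [
    [0, 0, -0.017],
    [0, 0, -0.034],
    [0, 0, -0.034],
    [0, 0, -0.034],
    [0, 0, -0.034],
    [0, 0, -0.034],
    [0, 0, -0.034],
    [0, 0, -0.034],
    [0, 0, -0.034],
    [0, 0, -0.034]
  ],
  "claw": [0.4, 0.4, 0.4, 0.4, 0.35, 0.35, 0.35, 0.35, 0.35, 0.35]
}}

```text
time_s: 3.5
tcp_pos: [0.6133, -0.3267, 0.2002]
eef_rot: [179.8, 0.0, -93.1]
contact_force: [0.5, 0.3, -0.1]
gripper_width: 0.0304
gripper_force: 0.0
```

```bash
cat >> h.py <<'E'
def setcmd():
    s=r.get_state(); json.dump([list(map(float,s["tcp_pos"])),R.from_euler('xyz',s["eef_rot"],degrees=True).as_quat().tolist()],open("cmd.json","w")); return s
def wristcloud():
    s=r.get_state(); c=r.capture("wrist"); z=c["range_z"]; v,u=np.mgrid[0:400,0:640]
    P=np.stack([(u-c["cx"])/c["fx"]*z,-(v-c["cy"])/c["fy"]*z,-z],-1)
    H=np.array(c["hand_eye"]); P=P@H[:3,:3].T+H[:3,3]
    W=R.from_euler('xyz',s["eef_rot"],degrees=True).apply(P.reshape(-1,3)).reshape(P.shape)+s["tcp_pos"]; W[z==0]=np.nan
    return c,W
E
python3 - <<'E'
from h import *
setcmd()
c,W=wristcloud(); save(c,"w1")
m=(W[...,2]>.143)&(W[...,2]<.157)&(abs(W[...,1]+.324)<.12)&(abs(W[...,0]-.56)<.1)
p=W[m]; print(len(p)); 
if len(p): print(p.min(0),p.max(0),cv2.minAreaRect((p[:,:2]*1000).astype(np.float32)))
E
```

```text
6802
[ 0.50772859 -0.41790263  0.14300113] [ 0.61557815 -0.23710203  0.15171241] ((561.30078125, -325.5792541503906), (179.97264099121094, 99.80206298828125), 87.0894775390625)
```

View pics/w1.png

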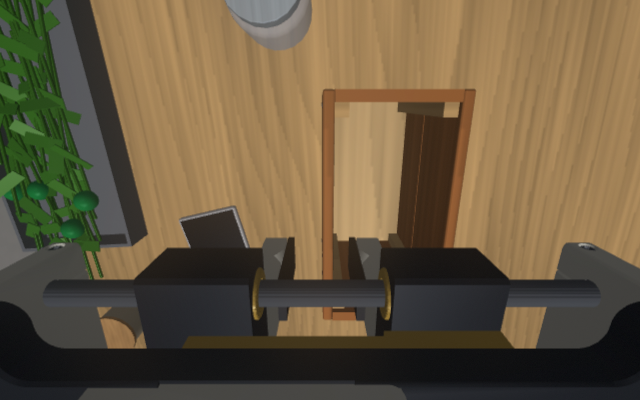

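The wrist view shows the fingers straddling the crate's far wall, which sits around column 328 between fingers at 290 and 357. The fitted rim measures 180×100 mm, so the pose is good to tip from.

```bash
cat > plan.py <<'E'
from h import *
import sys
cx,cy,c=map(float,sys.argv[1:4]); C=(cx,cy)
P,Q,g=tip(C,c,0); p,q=cmd()
rows=interp((p,q),(P,Q),.3,4)
for th in np.linspace(0,92,37)[1:]:
    rows.append(tip(C,c,th))
emit(rows)
print(cmd()[0])
E
python3 plan.py .5613 -.3256 -2.9
```

```text
CALL travel [[0.001,-0.0,0.039],[0.002,-0.0,0.078],[0.002,-0.0,0.117],[0.003,-0.0,0.156],[0.003,0.011,0.148],[0.003,0.022,0.139],[0.003,0.034,0.132],[0.003,0.046,0.124],[0.003,0.059,0.118],[0.003,0.071,0.111]] 
 dr [[0.0,0.0,-0.0],[0.0,0.0,-0.0],[0.0,0.0,-0.0],[0.0,0.0,-0.0],[0.008,0.0,-0.0],[0.015,0.0,-0.0],[0.022,0.0,-0.0],[0.029,0.0,-0.0],[0.036,0.0,-0.0],[0.043,0.0,-0.0]] 
 claw [0.3, 0.3, 0.3, 0.3, 0.23, 0.23, 0.23, 0.23, 0.23, 0.23]
CALL travel [[0.0,0.012,-0.009],[0.0,0.023,-0.017],[0.0,0.035,-0.025],[0.0,0.047,-0.032],[0.001,0.06,-0.039],[0.001,0.072,-0.045],[0.001,0.085,-0.051],[0.001,0.099,-0.056],[0.001,0.112,-0.06],[0.001,0.126,-0.064]] 
 dr [[0.007,-0.0,-0.0],[0.014,-0.0,-0.0],[0.021,-0.0,-0.0],[0.028,-0.0,-0.0],[0.036,-0.0,-0.0],[0.043,-0.0,-0.0],[0.05,-0.0,-0.0],[0.057,-0.0,-0.0],[0.064,-0.0,-0.0],[0.071,-0.0,-0.0]] 
 claw [0.23, 0.23, 0.23, 0.23, 0.23, 0.23, 0.23, 0.23, 0.23, 0.23]
CALL travel [[-0.0,0.011,-0.009],[-0.0,0.023,-0.017],[-0.0,0.036,-0.023],[-0.0,0.049,-0.029],[-0.0,0.062,-0.035],[-0.0,0.076,-0.04],[-0.0,0.09,-0.044],[0.0,0.104,-0.047],[0.0,0.118,-0.05],[0.0,0.132,-0.052]] 
 dr [[0.007,-0.0,-0.0],[0.011,-0.0,-0.0],[0.011,-0.0,-0.0],[0.011,-0.0,-0.0],[0.011,-0.0,-0.0],[0.011,-0.0,-0.0],[0.011,-0.0,-0.0],[0.011,-0.0,-0.0],[0.011,-0.0,-0.0],[0.011,-0.0,-0.0]] 
 claw [0.23, 0.23, 0.25, 0.26, 0.28, 0.29, 0.31, 0.32, 0.34, 0.36]
CALL travel [[0.0,0.014,-0.003],[0.0,0.028,-0.004],[0.0,0.041,-0.005],[0.0,0.055,-0.005],[0.0,0.069,-0.005],[0.0,0.082,-0.004],[0.0,0.096,-0.002],[0.0,0.108,0.0],[0.0,0.121,0.004],[0.0,0.133,0.008]] 
 dr [[0.0,-0.0,-0.0],[0.0,-0.0,-0.0],[0.0,-0.0,-0.0],[0.0,-0.0,-0.0],[0.0,-0.0,-0.0],[0.0,-0.0,-0.0],[0.0,-0.0,-0.0],[0.0,-0.0,-0.0],[0.0,-0.0,-0.0],[0.0,-0.0,-0.0]] 
 claw [0.38, 0.4, 0.42, 0.44, 0.46, 0.49, 0.51, 0.54, 0.58, 0.61]
[ 0.39740734 -0.31710728  0.08578246]
```

Request:
{"op": "jog_arm", "data": {
  "travel": [
    [0.001, 0, 0.039],
    [0.002, 0, 0.078],
    [0.002, 0, 0.117],
    [0.003, 0, 0.156],
    [0.003, 0.011, 0.148],
    [0.003, 0.022, 0.139],
    [0.003, 0.034, 0.132],
    [0.003, 0.046, 0.124],
    [0.003, 0.059, 0.118],
    [0.003, 0.071, 0.111]
  ],
  "dr": [
    [0, 0, 0],
    [0, 0, 0],
    [0, 0, 0],
    [0, 0, 0],
    [0.008, 0, 0],
    [0.015, 0, 0],
    [0.022, 0, 0],
    [0.029, 0, 0],
    [0.036, 0, 0],
    [0.043, 0, 0]
  ],
  "claw": [0.3, 0.3, 0.3, 0.3, 0.23, 0.23, 0.23, 0.23, 0.23, 0.23]
}}

```text
time_s: 4.8
tcp_pos: [0.5791, -0.3267, 0.1476]
eef_rot: [-164.3, -0.0, -93.0]
contact_force: [0.6, 0.1, -0.1]
gripper_width: 0.0202
gripper_force: 0.3
```

Request:
{"op": "jog_arm", "data": {
  "travel": [
    [0, 0.012, -0.009],
    [0, 0.023, -0.017],
    [0, 0.035, -0.025],
    [0, 0.047, -0.032],
    [0.001, 0.06, -0.039],
    [0.001, 0.072, -0.045],
    [0.001, 0.085, -0.051],
    [0.001, 0.099, -0.056],
    [0.001, 0.112, -0.06],
    [0.001, 0.126, -0.064]
  ],
  "dr": [
    [0.007, 0, 0],
    [0.014, 0, 0],
    [0.021, 0, 0],
    [0.028, 0, 0],
    [0.036, 0, 0],
    [0.043, 0, 0],
    [0.05, 0, 0],
    [0.057, 0, 0],
    [0.064, 0, 0],
    [0.071, 0, 0]
  ],
  "claw": [0.23, 0.23, 0.23, 0.23, 0.23, 0.23, 0.23, 0.23, 0.23, 0.23]
}}

```text
time_s: 6.05
tcp_pos: [0.5098, -0.3234, 0.1617]
eef_rot: [-138.8, -0.1, -93.0]
contact_force: [-1.3, -0.1, 0.0]
gripper_width: 0.0203
gripper_force: 0.0
```

Run:
```python
from h import *
s=r.get_state(); print(s["joints"].round(0),s["tcp_pos"],s["eef_rot"])
c=r.capture("side"); cv2.imwrite("pics/s1.png",cv2.resize(c["pixels"][60:240,240:480,::-1],(720,540)))
```

```text
[-29.   5. -27. -41. -26.  59.] [ 0.50979686 -0.32335021  0.16167861] [-1.38795718e+02 -7.07216171e-02 -9.29935415e+01]
```

View pics/s1.png

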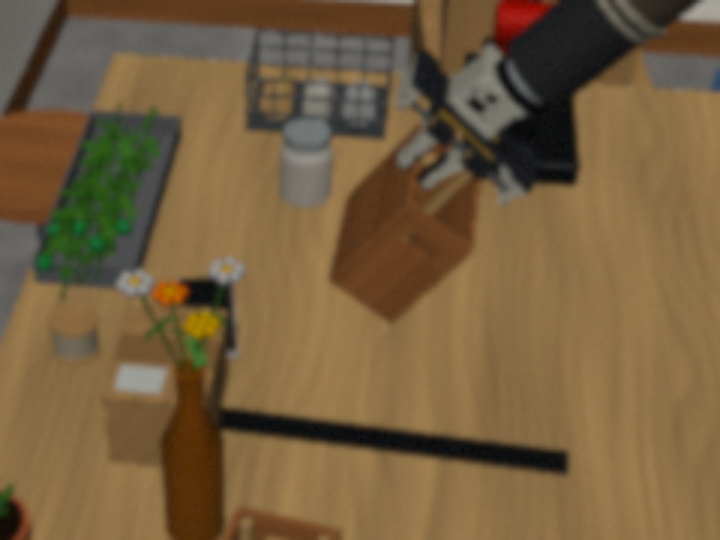

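The crate is tilted about 40° and held between the fingers at crop (420,170), with its near bottom edge on the bench. I'll carry on lowering it.

Request:
{"op": "jog_arm", "data": {
  "travel": [
    [0, 0.011, -0.009],
    [0, 0.023, -0.017],
    [0, 0.036, -0.023],
    [0, 0.049, -0.029],
    [0, 0.062, -0.035],
    [0, 0.076, -0.04],
    [0, 0.09, -0.044],
    [0, 0.104, -0.047],
    [0, 0.118, -0.05],
    [0, 0.132, -0.052]
  ],
  "dr": [
    [0.007, 0, 0],
    [0.011, 0, 0],
    [0.011, 0, 0],
    [0.011, 0, 0],
    [0.011, 0, 0],
    [0.011, 0, 0],
    [0.011, 0, 0],
    [0.011, 0, 0],
    [0.011, 0, 0],
    [0.011, 0, 0]
  ],
  "claw": [0.23, 0.23, 0.25, 0.26, 0.28, 0.29, 0.31, 0.32, 0.34, 0.36]
}}

```text
time_s: 7.35
tcp_pos: [0.4422, -0.3197, 0.1365]
eef_rot: [-135.0, 0.0, -93.0]
contact_force: [-0.6, -0.5, -0.9]
gripper_width: 0.0314
gripper_force: 0.3
```

Request:
{"op": "jog_arm", "data": {
  "travel": [
    [0, 0.014, -0.003],
    [0, 0.028, -0.004],
    [0, 0.041, -0.005],
    [0, 0.055, -0.005],
    [0, 0.069, -0.005],
    [0, 0.082, -0.004],
    [0, 0.096, -0.002],
    [0, 0.108, 0],
    [0, 0.121, 0.004],
    [0, 0.133, 0.008]
  ],
  "dr": [
    [0, 0, 0],
    [0, 0, 0],
    [0, 0, 0],
    [0, 0, 0],
    [0, 0, 0],
    [0, 0, 0],
    [0, 0, 0],
    [0, 0, 0],
    [0, 0, 0],
    [0, 0, 0]
  ],
  "claw": [0.38, 0.4, 0.42, 0.44, 0.46, 0.49, 0.51, 0.54, 0.58, 0.61]
}}

```text
time_s: 8.6
tcp_pos: [0.3985, -0.3176, 0.0868]
eef_rot: [-135.0, -0.0, -93.1]
contact_force: [0.2, -0.6, -0.8]
gripper_width: 0.053
gripper_force: 0.0
```

Run:
```python
from h import *
s=r.get_state(); print(s["joints"].round(0),s["tcp_pos"],s["eef_rot"], cmd()[0])
c=r.capture("scene"); W=cloud(c)
cv2.imwrite("pics/s2.png",cv2.resize(c["pixels"][60:220,240:440,::-1],(720,576)))
for d in r.regions_of("crate_a","scene")[:3]:
    p=W[d["pixels"]]; print(d["conf"],np.nanpercentile(p,[1,99],0).round(3))
print(r.tip_of("stamp","scene"))
```

```text
[-53.   9. -33. -67. -36. 103.] [ 0.39852194 -0.31756812  0.08678821] [-1.34977168e+02 -5.09710347e-03 -9.30516816e+01] [ 0.39740734 -0.31710728  0.08578246]
0.71 [[ 0.583  0.455 -0.001]
 [ 0.655  0.522  0.164]]
0.65 [[ 0.551  0.221 -0.   ]
 [ 0.677  0.422  0.154]]
0.63 [[ 0.367 -0.408  0.005]
 [ 0.516 -0.225  0.108]]
[{'at': [395.8, 281.0], 'conf': 0.59}]
```

View pics/s2.png

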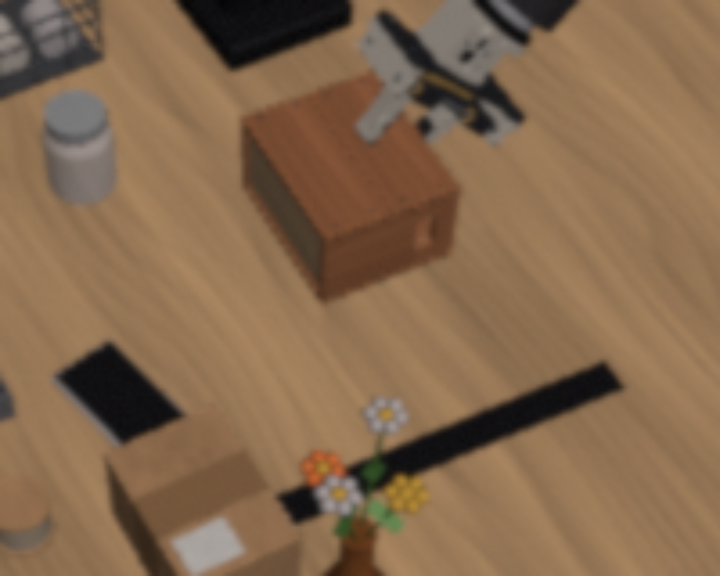

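The right crate lies on its near side with its mouth to the robot. Its underside, at crop (285,220), looks bare so far. Next I retract and go to the left crate.

Run:
```python
from h import *
p,q=cmd()
a=(p+q.apply([0,0,-.055]),q)
P,Q,g=tip((.616,.3275),-10.3,0)
b=(a[0]+[0,0,.12],a[1]); hov=P+[0,0,.08]
m=(np.array([.46,0,.27]),tool(-6,0))
rows=interp((p,q),a,.65,2)+interp(a,b,.5,2)+interp(b,m,.4,6)+interp(m,(hov,Q),.35,8)
emit(rows)
print(cmd()[0])
```

```text
CALL travel [[-0.0,0.0,-0.055],[-0.0,-0.0,-0.11],[-0.0,-0.085,-0.195],[-0.0,-0.169,-0.28],[-0.107,-0.195,-0.266],[-0.214,-0.221,-0.252],[-0.32,-0.247,-0.238],[-0.427,-0.273,-0.224],[-0.534,-0.298,-0.211],[-0.64,-0.324,-0.197]] 
 dr [[0.0,0.0,0.0],[0.0,0.0,0.0],[0.0,0.0,0.0],[0.0,0.0,0.0],[-0.021,0.001,0.001],[-0.042,0.001,0.003],[-0.062,0.002,0.004],[-0.083,0.002,0.005],[-0.104,0.003,0.006],[-0.125,0.003,0.008]] 
 claw [0.65, 0.65, 0.5, 0.5, 0.4, 0.4, 0.4, 0.4, 0.4, 0.4]
CALL travel [[-0.085,-0.044,0.017],[-0.169,-0.087,0.034],[-0.254,-0.13,0.051],[-0.338,-0.173,0.068],[-0.423,-0.216,0.085],[-0.507,-0.259,0.103],[-0.592,-0.303,0.12],[-0.676,-0.346,0.137],[-0.676,-0.346,0.137],[-0.676,-0.346,0.137]] 
 dr [[0.0,0.0,0.001],[0.0,0.0,0.003],[0.0,0.0,0.004],[0.0,0.0,0.006],[0.0,0.0,0.007],[0.0,0.0,0.009],[0.0,0.0,0.01],[0.0,0.0,0.012],[0.0,0.0,0.012],[0.0,0.0,0.012]] 
 claw [0.35, 0.35, 0.35, 0.35, 0.35, 0.35, 0.35, 0.35, 0.35, 0.35]
[0.6672468  0.31796653 0.20182305]
```

Request:
{"op": "jog_arm", "data": {
  "travel": [
    [0, 0, -0.055],
    [0, 0, -0.11],
    [0, -0.085, -0.195],
    [0, -0.169, -0.28],
    [-0.107, -0.195, -0.266],
    [-0.214, -0.221, -0.252],
    [-0.32, -0.247, -0.238],
    [-0.427, -0.273, -0.224],
    [-0.534, -0.298, -0.211],
    [-0.64, -0.324, -0.197]
  ],
  "dr": [
    [0, 0, 0],
    [0, 0, 0],
    [0, 0, 0],
    [0, 0, 0],
    [-0.021, 0.001, 0.001],
    [-0.042, 0.001, 0.003],
    [-0.062, 0.002, 0.004],
    [-0.083, 0.002, 0.005],
    [-0.104, 0.003, 0.006],
    [-0.125, 0.003, 0.008]
  ],
  "claw": [0.65, 0.65, 0.5, 0.5, 0.4, 0.4, 0.4, 0.4, 0.4, 0.4]
}}

```text
time_s: 10.0
tcp_pos: [0.418, -0.1058, 0.2562]
eef_rot: [-176.5, 0.4, -95.7]
contact_force: [1.3, -1.9, 0.4]
gripper_width: 0.0352
gripper_force: 0.0
```

Request:
{"op": "jog_arm", "data": {
  "travel": [
    [-0.12, -0.01, 0.01],
    [-0.24, -0.03, 0.02],
    [-0.36, -0.05, 0.03],
    [-0.47, -0.09, 0.04],
    [-0.56, -0.15, 0.05],
    [-0.63, -0.22, 0.06],
    [-0.66, -0.29, 0.08],
    [-0.676, -0.346, 0.11],
    [-0.676, -0.346, 0.137],
    [-0.676, -0.346, 0.137]
  ],
  "dr": [
    [0, 0, 0.001],
    [0, 0, 0.003],
    [0, 0, 0.004],
    [0, 0, 0.006],
    [0, 0, 0.007],
    [0, 0, 0.009],
    [0, 0, 0.01],
    [0, 0, 0.012],
    [0, 0, 0.012],
    [0, 0, 0.012]
  ],
  "claw": [0.35, 0.35, 0.35, 0.35, 0.35, 0.35, 0.35, 0.35, 0.35, 0.35]
}}

```text
time_s: 11.25
tcp_pos: [0.627, 0.2113, 0.1979]
eef_rot: [-176.6, 0.7, -100.1]
contact_force: [-0.4, 0.3, 0.5]
gripper_width: 0.0306
gripper_force: 0.0
```

Run:
```python
from h import *
s=setcmd(); print(s["joints"].round(0),s["tcp_pos"],s["eef_rot"])
c,W=wristcloud(); save(c,"w2")
m=(W[...,2]>.143)&(W[...,2]<.157)&(abs(W[...,1]-.3275)<.13)&(abs(W[...,0]-.616)<.1)
p=W[m]; print(len(p),p.min(0),p.max(0),cv2.minAreaRect((p[:,:2]*1000).astype(np.float32)))
c=r.capture("scene"); W=cloud(c)
for d in r.regions_of("crate_a","scene")[:3]:
    p=W[d["pixels"]]; print(d["conf"],np.nanpercentile(p,[1,99],0).round(3))
```

```text
[ 37.  18.  -7.   2. -61. -48.] [0.62700714 0.21133923 0.1979103 ] [-176.64746623    0.70870469 -100.0533783 ]
1256 [0.54992165 0.22943365 0.14301013] [0.65918463 0.31328745 0.15078954] ((604.7454833984375, 279.0733642578125), (84.21529388427734, 96.35903930664062), 79.68741607666016)
0.89 [[ 0.554  0.232 -0.001]
 [ 0.677  0.423  0.154]]
0.7 [[ 0.365 -0.411  0.001]
 [ 0.516 -0.225  0.108]]
```

View pics/w2.png

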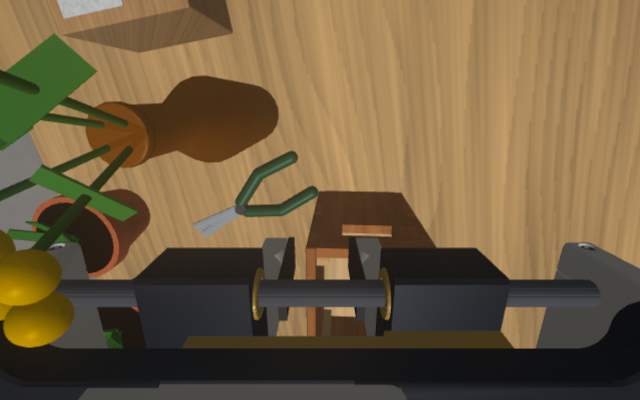

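The wrist view shows the hand short of its target: the previous call lagged, and the crate is at (360,220). The flowers at (20,290) are close on the far side, so I'll go straight to the hover pose, moving away from them.

Run:
```python
from h import *
p,q=cmd()
P,Q,g=tip((.614,.3275),-10.3,0); P=P+[0,0,.08]
a=(np.array([.625,.29,.205]),Q)
emit(interp((p,q),a,.35,4)+interp(a,(P,Q),.35,3)); print(P)
```

```text
CALL travel [[-0.039,0.008,-0.004],[-0.077,0.015,-0.007],[-0.116,0.023,-0.011],[-0.154,0.031,-0.014],[-0.178,0.008,-0.01],[-0.201,-0.015,-0.007],[-0.224,-0.038,-0.003],[-0.224,-0.038,-0.003],[-0.224,-0.038,-0.003],[-0.224,-0.038,-0.003]] 
 dr [[-0.002,0.0,0.0],[-0.005,0.001,0.0],[-0.007,0.001,0.0],[-0.009,0.002,0.001],[-0.009,0.002,0.001],[-0.009,0.002,0.001],[-0.009,0.002,0.001],[-0.009,0.002,0.001],[-0.009,0.002,0.001],[-0.009,0.002,0.001]] 
 claw [0.35, 0.35, 0.35, 0.35, 0.35, 0.35, 0.35, 0.35, 0.35, 0.35]
[0.66516202 0.31820228 0.202     ]
```

Request:
{"op": "jog_arm", "data": {
  "travel": [
    [-0.039, 0.008, -0.004],
    [-0.077, 0.015, -0.007],
    [-0.116, 0.023, -0.011],
    [-0.154, 0.031, -0.014],
    [-0.178, 0.008, -0.01],
    [-0.201, -0.015, -0.007],
    [-0.224, -0.038, -0.003],
    [-0.224, -0.038, -0.003],
    [-0.224, -0.038, -0.003],
    [-0.224, -0.038, -0.003]
  ],
  "dr": [
    [-0.002, 0, 0],
    [-0.005, 0.001, 0],
    [-0.007, 0.001, 0],
    [-0.009, 0.002, 0.001],
    [-0.009, 0.002, 0.001],
    [-0.009, 0.002, 0.001],
    [-0.009, 0.002, 0.001],
    [-0.009, 0.002, 0.001],
    [-0.009, 0.002, 0.001],
    [-0.009, 0.002, 0.001]
  ],
  "claw": [0.35, 0.35, 0.35, 0.35, 0.35, 0.35, 0.35, 0.35, 0.35, 0.35]
}}

```text
time_s: 12.65
tcp_pos: [0.6659, 0.3187, 0.204]
eef_rot: [-179.7, 0.1, -100.4]
contact_force: [-0.9, 0.0, -0.3]
gripper_width: 0.0306
gripper_force: 0.0
```

```bash
python3 - <<'E'
from h import *
s=setcmd(); print(s["joints"].round(0),s["tcp_pos"],s["eef_rot"])
c,W=wristcloud(); save(c,"w3")
m=(W[...,2]>.143)&(W[...,2]<.157)&(abs(W[...,1]-.3275)<.13)&(abs(W[...,0]-.616)<.1)
p=W[m]; ((x,y),sz,a)=cv2.minAreaRect((p[:,:2]*1000).astype(np.float32)); print(len(p),x,y,sz,a)
E
python3 plan.py .614 .3275 -10.3 > /tmp/t; tail -1 /tmp/t
```

```text
[ 41.  27.   8.   0. -70. -51.] [0.66590981 0.31867738 0.20404768] [-1.79748358e+02  1.09857352e-01 -1.00415152e+02]
6588 611.822265625 327.578125 (180.29031372070312, 100.12579345703125) 79.7884292602539
[0.45244923 0.35661849 0.08578802]
```

```bash
python3 -c "
from h import *
setcmd()"; python3 plan.py .6118 .3276 -10.2
```

```text
CALL travel [[0.0,0.002,0.041],[0.001,0.003,0.082],[0.001,0.005,0.123],[0.002,0.006,0.164],[0.002,0.017,0.155],[0.002,0.029,0.147],[0.002,0.041,0.139],[0.002,0.053,0.132],[0.002,0.065,0.125],[0.002,0.078,0.119]] 
 dr [[-0.0,0.0,-0.0],[-0.0,0.0,-0.0],[-0.001,0.0,-0.0],[-0.001,0.0,-0.001],[0.006,0.0,-0.001],[0.013,0.0,-0.001],[0.021,0.0,-0.001],[0.028,0.0,-0.001],[0.035,0.0,-0.001],[0.042,0.0,-0.001]] 
 claw [0.3, 0.3, 0.3, 0.3, 0.23, 0.23, 0.23, 0.23, 0.23, 0.23]
CALL travel [[-0.0,0.011,-0.009],[-0.0,0.022,-0.018],[-0.0,0.034,-0.026],[-0.0,0.046,-0.033],[-0.0,0.059,-0.04],[-0.0,0.072,-0.046],[-0.0,0.085,-0.051],[-0.0,0.098,-0.056],[-0.0,0.111,-0.061],[-0.0,0.125,-0.065]] 
 dr [[0.007,0.0,0.0],[0.014,0.0,0.0],[0.021,0.0,0.0],[0.028,0.0,0.0],[0.035,0.0,0.0],[0.042,0.0,0.0],[0.05,0.0,0.0],[0.057,0.0,0.0],[0.064,0.0,0.0],[0.071,0.0,0.0]] 
 claw [0.23, 0.23, 0.23, 0.23, 0.23, 0.23, 0.23, 0.23, 0.23, 0.23]
CALL travel [[-0.0,0.011,-0.009],[-0.0,0.023,-0.017],[-0.0,0.036,-0.023],[-0.001,0.049,-0.029],[-0.001,0.063,-0.035],[-0.001,0.076,-0.04],[-0.001,0.09,-0.044],[-0.001,0.104,-0.047],[-0.001,0.118,-0.05],[-0.001,0.132,-0.052]] 
 dr [[0.007,0.0,0.0],[0.011,0.0,0.0],[0.011,0.0,0.0],[0.011,0.0,0.0],[0.011,0.0,0.0],[0.011,0.0,0.0],[0.011,0.0,0.0],[0.011,0.0,0.0],[0.011,0.0,0.0],[0.011,0.0,0.0]] 
 claw [0.23, 0.23, 0.25, 0.26, 0.28, 0.29, 0.31, 0.32, 0.34, 0.36]
CALL travel [[0.0,0.014,-0.003],[0.0,0.028,-0.004],[0.0,0.042,-0.005],[0.0,0.055,-0.006],[0.0,0.069,-0.005],[0.0,0.083,-0.004],[0.0,0.096,-0.002],[0.0,0.109,0.0],[0.0,0.121,0.003],[0.0,0.133,0.007]] 
 dr [[0.0,0.0,0.0],[0.0,0.0,0.0],[0.0,0.0,0.0],[0.0,0.0,0.0],[0.0,0.0,0.0],[0.0,0.0,0.0],[0.0,0.0,0.0],[0.0,0.0,0.0],[0.0,0.0,0.0],[0.0,0.0,0.0]] 
 claw [0.38, 0.4, 0.42, 0.44, 0.46, 0.49, 0.51, 0.54, 0.58, 0.61]
[0.45010854 0.35680506 0.08615697]
```

Request:
{"op": "jog_arm", "data": {
  "travel": [
    [0, 0.002, 0.041],
    [0.001, 0.003, 0.082],
    [0.001, 0.005, 0.123],
    [0.002, 0.006, 0.164],
    [0.002, 0.017, 0.155],
    [0.002, 0.029, 0.147],
    [0.002, 0.041, 0.139],
    [0.002, 0.053, 0.132],
    [0.002, 0.065, 0.125],
    [0.002, 0.078, 0.119]
  ],
  "dr": [
    [0, 0, 0],
    [0, 0, 0],
    [-0.001, 0, 0],
    [-0.001, 0, -0.001],
    [0.006, 0, -0.001],
    [0.013, 0, -0.001],
    [0.021, 0, -0.001],
    [0.028, 0, -0.001],
    [0.035, 0, -0.001],
    [0.042, 0, -0.001]
  ],
  "claw": [0.3, 0.3, 0.3, 0.3, 0.23, 0.23, 0.23, 0.23, 0.23, 0.23]
}}

```text
time_s: 13.95
tcp_pos: [0.6279, 0.3249, 0.1443]
eef_rot: [-164.5, 0.1, -100.1]
contact_force: [2.5, -1.3, 1.1]
gripper_width: 0.0204
gripper_force: 1.2
```

Request:
{"op": "jog_arm", "data": {
  "travel": [
    [0, 0.011, -0.009],
    [0, 0.022, -0.018],
    [0, 0.034, -0.026],
    [0, 0.046, -0.033],
    [0, 0.059, -0.04],
    [0, 0.072, -0.046],
    [0, 0.085, -0.051],
    [0, 0.098, -0.056],
    [0, 0.111, -0.061],
    [0, 0.125, -0.065]
  ],
  "dr": [
    [0.007, 0, 0],
    [0.014, 0, 0],
    [0.021, 0, 0],
    [0.028, 0, 0],
    [0.035, 0, 0],
    [0.042, 0, 0],
    [0.05, 0, 0],
    [0.057, 0, 0],
    [0.064, 0, 0],
    [0.071, 0, 0]
  ],
  "claw": [0.23, 0.23, 0.23, 0.23, 0.23, 0.23, 0.23, 0.23, 0.23, 0.23]
}}

```text
time_s: 15.2
tcp_pos: [0.5599, 0.3369, 0.159]
eef_rot: [-139.0, 0.1, -100.0]
contact_force: [0.9, -0.6, 0.3]
gripper_width: 0.0201
gripper_force: 0.0
```

Run:
```python
from h import *
s=r.get_state(); print(s["joints"].round(0),s["tcp_pos"],s["eef_rot"],s["contact_force"])
for t in (38.6,41.1): P,Q,g=tip((.6118,.3276),-10.2,t); print(P,Q.as_euler('xyz',degrees=True))
```

```text
[  51.   12.  -53.   88.  -35. -141.] [0.55988388 0.3368525  0.15904993] [-1.38990773e+02  8.60375981e-02 -1.00048917e+02] [ 0.87467847 -0.57505838  0.29264901]
[0.56613507 0.33581642 0.15898122] [-141.4    0.  -100.2]
[0.55930663 0.33704505 0.15898701] [-1.38900000e+02 -1.27222187e-14 -1.00200000e+02]
```

The left crate is being held at 41° and the tracking is good. But J3 and J4 are near their limits, because the arm is offset to one side. I'll fit a simple kinematic model to the poses so far and choose the rest of the tilt schedule with it.

```bash
cat > kin.py <<'E'
from h import *
from scipy.optimize import least_squares
D=[([-47.378,20.546,.682,0,-70.136,-16.507],[.297,-.606,.227],[180,0,-153.9]),
([-29,5,-27,-41,-26,59],[.5098,-.3234,.1617],[-138.8,0,-93]),
([-53,9,-33,-67,-36,103],[.3985,-.3176,.0868],[-135,0,-93]),
([37,18,-7,2,-61,-48],[.627,.2113,.1979],[-176.6,.7,-100.05]),
([41,27,8,0,-70,-51],[.6659,.3187,.204],[-179.75,.1,-100.4]),
([51,12,-53,88,-35,-141],[.5599,.3369,.159],[-139,0.1,-100.05])]
def Rx(k,a): return R.from_euler(k,a,degrees=True)
def fk(q,k):
    a0,o,h,L1,e,L2,t,o4=k
    j1,j2,j3,j4,j5,j6=q
    A=Rx('z',j1); B=A*Rx('y',j2); C=B*Rx('y',-j3)   # forearm along +x, dec=j2-j3
    p=A.apply([a0,o,h])+B.apply([0,0,L1])+C.apply([L2,0,e])
    W=C*Rx('x',S4*j4)*Rx('y',-j5)                   # tool dir = +x
    z=W.apply([1,0,0]); p=p+z*t
    T=W*M*Rx('z',S6*j6+J60)
    return p,T
k0=[0,-.19,.3,.4,0,.4,.25,0]
M=R.from_matrix(np.array([[0,0,1],[0,1,0],[-1,0,0]]).astype(float)) # tool z=+x
best=None
S6=1;J60=0
for S4 in (1,-1):
    f=lambda k:np.concatenate([(fk(q,k)[0]-p) for q,p,_ in D]+[.001*(np.array(k)-k0)])
    s=least_squares(f,k0); zz=[np.degrees(np.arccos(np.clip(fk(q,s.x)[1].apply([0,0,1])@Rx('xyz',e).apply([0,0,1]),-1,1))) for q,_,e in D]
    if best is None or s.cost<best[0]: best=(s.cost,S4,s.x,zz,np.abs(s.fun[:18]).max())
S4=best[1];k=best[2]
for S6 in(1,-1):
    res=[]
    for q,p,e in D:
        d=(fk(q,k)[1].inv()*Rx('xyz',e)).as_rotvec(degrees=True); res.append(d[2]%360)
    if np.std(np.cos(np.radians(res)))<.1: J=res; SS=S6
S6=SS;J60=J[0]
def ik(P,Q,q0):
    f=lambda q:np.r_[(fk(q,k)[0]-P)*10,(fk(q,k)[1].inv()*Q).as_rotvec()]
    s=least_squares(f,q0,x_scale=30.); return s.x,np.abs(s.fun).max()
E
python3 - <<'E'
from kin import *
print(best,S6,J60,J)
q=[51,12,-53,88,-35,-141]
def row(th,phi,tilt_az,d,g,c=-10.2,C=(.6118,.3276)):
    t,f=np.radians(th),np.radians(phi); X,Z=.092,.150
    return t
for az in(-10.2,0,10,25):
  for phi in (20,30,40):
    C=np.array([.6118,.3276]); 
    t=np.radians(90);f=np.radians(phi);d=.022;g=.05
    a=np.array([-.15,.092])+d*np.array([np.sin(f),-np.cos(f)])+g/2*np.array([np.cos(f),np.sin(f)])
    ux=np.array([np.cos(np.radians(-10.2)),np.sin(np.radians(-10.2))])
    P=np.r_[C-.05*ux+a[0]*ux,a[1]]
    x,e=ik(P,tool(az,phi),[55,12,-45,60,-40,-120]); print(az,phi,x.round(0),round(e,4))
E
```

```text
Traceback (most recent call last):
  File "kin.py", line 33, in <module>
    S6=SS;J60=J[0]
       ^^
NameError: name 'SS' is not defined. Did you mean: 'S6'?
```

```bash
python3 - <<'E'
s=open('kin.py').read()
s=s.replace("    if np.std(np.cos(np.radians(res)))<.1: J=res; SS=S6","    sd=abs(np.exp(1j*np.radians(res)).mean()); print(S6,np.round(res),sd)\n    if S6==1 or sd>bs: J=res;SS=S6;bs=sd")
s=s.replace("S4=best[1];k=best[2]","S4=best[1];k=best[2];print(best)")
open('kin.py','w').write(s)
E
cat > t.py <<'E'
from kin import *
C=np.array([.6118,.3276]);ux=np.array([np.cos(np.radians(-10.2)),np.sin(np.radians(-10.2))])
for az in(-10.2,5,20):
  for phi in (20,30,40):
    f=np.radians(phi);d=.022;g=.05
    a=np.array([-.15,.092])+d*np.array([np.sin(f),-np.cos(f)])+g/2*np.array([np.cos(f),np.sin(f)])
    P=np.r_[C-.05*ux+a[0]*ux,a[1]]
    x,e=ik(P,tool(az,phi),[55,12,-45,60,-40,-120]); print(az,phi,x.round(0),round(e,4))
E
python3 t.py
```

```text
(np.float64(0.023119259179008932), 1, array([ 0.75117457, -0.13262843,  0.06277799, -0.13698419, -0.03222912,
       -0.01219906, -0.29943077,  0.        ]), [np.float64(0.0), np.float64(33.499712225516426), np.float64(65.55580753736929), np.float64(3.942911464419004), np.float64(0.7773384599618495), np.float64(69.96926015429747)], np.float64(0.11603241818762294))
1 [303. 233. 215.   4.  12.  15.] 0.4440571190347109
-1 [270. 347.  31. 268. 270.  82.] 0.4316807336807429
-10.2 20 [ 37.   6.  21. -31. -70.  15.] 0.4549
-10.2 30 [ 37.   7.  21. -33. -70.  15.] 0.2919
-10.2 40 [  36.    8.   21.  146.   69. -164.] 0.1257
5 20 [ 40.   1.  21. -25. -71.   2.] 0.4484
5 30 [ 40.   0.  21. -26. -72.   1.] 0.2832
5 40 [ 39.  -0.  21. -26. -72.   1.] 0.1172
20 20 [ 43.  -4.  21. -18. -73. -11.] 0.4427
20 30 [ 43.  -5.  21. -18. -73. -11.] 0.2807
20 40 [ 43.  -6.  21. -18. -74. -12.] 0.119
```

```bash
sed -i 's/for S4 in (1,-1)/for S4 in (-1,)/; s/z=W.apply(\[1,0,0\]); p=p+z\*t/z=W.apply([1,0,0]); p=p+z*t+W.apply([0,o4,0])/' kin.py; python3 t.py
```

```text
(np.float64(7.328975980120475e-05), -1, array([ 0.00292912, -0.00501947,  0.20785224,  0.58700484,  0.00166225,
        0.46107379,  0.37738103, -0.18737697]), [np.float64(0.0), np.float64(0.3942660551971936), np.float64(0.4900777580797111), np.float64(1.213258829016115), np.float64(0.7773384599618495), np.float64(0.5783708290848582)], np.float64(0.006328753943885351))
1 [303. 153.  64.   6.  12. 192.] 0.20907204996036727
-1 [270. 271. 270. 270. 270. 270.] 0.999987678932218
-10.2 20 [  67.   14.  -47.   41.  -31. -113.] 0.0
-10.2 30 [  65.   13.  -56.   68.  -31. -138.] 0.0
-10.2 40 [  64.   14.  -61.   87.  -38. -156.] 0.0
5 20 [  64.   11.  -52.   48.  -23. -103.] 0.0
5 30 [  50.   10.  -61.   98.  -21. -140.] 0.0
5 40 [  43.   11.  -64.  126.  -29. -161.] 0.0
20 20 [ 59.  10. -55.  53. -16. -89.] 0.0
20 30 [  22.    8.  -55.  157.   -3. -160.] 0.0
20 40 [  20.    8.  -54.  180.  -13. -180.] 0.0
```

```bash
sed -i 's/for az in.*/for az in(-40,-30,-20,-10.2):/; s/for phi in .*/for phi in (22,26,30,35,45):/' t.py; python3 t.py | tail -20
```

```text
-40 22 [  71.   20.  -36.   29.  -46. -133.] 0.0
-40 26 [  72.   20.  -38.   33.  -47. -138.] 0.0
-40 30 [  74.   21.  -39.   37.  -49. -143.] 0.0
-40 35 [  75.   23.  -40.   41.  -52. -148.] 0.0
-40 45 [  79.   26.  -41.   47.  -58. -157.] 0.0
-30 22 [  70.   18.  -41.   34.  -41. -128.] 0.0
-30 26 [  72.   18.  -43.   40.  -42. -135.] 0.0
-30 30 [  73.   18.  -45.   45.  -44. -141.] 0.0
-30 35 [  74.   20.  -47.   50.  -46. -147.] 0.0
-30 45 [  77.   23.  -49.   58.  -53. -158.] 0.0
-20 22 [  69.   15.  -45.   40.  -36. -123.] 0.0
-20 26 [  70.   15.  -48.   48.  -36. -132.] 0.0
-20 30 [  70.   16.  -51.   55.  -38. -139.] 0.0
-20 35 [  71.   16.  -53.   63.  -40. -147.] 0.0
-20 45 [  73.   19.  -56.   73.  -48. -160.] 0.0
-10.2 22 [  67.   13.  -49.   46.  -30. -118.] 0.0
-10.2 26 [  66.   13.  -53.   58.  -30. -129.] 0.0
-10.2 30 [  65.   13.  -56.   68.  -31. -138.] 0.0
-10.2 35 [  64.   13.  -59.   79.  -34. -148.] 0.0
-10.2 45 [  65.   16.  -62.   92.  -43. -163.] 0.0
```

```bash
cat > p2.py <<'E'
from kin import *
s=setcmd(); c=-10.2; C=np.array([.6118,.3276]);ux=np.r_[np.cos(np.radians(c)),np.sin(np.radians(c)),0]
q=s["joints"]; rows=[]; d=.028
for i in range(1,31):
    th=41+(92.5-41)*i/30; w=min(1,i/14); az=c-18*w; phi=41
    rho=np.radians(th-phi); dl=np.radians(18*w); t=np.radians(th)
    g=.008/np.cos(rho)+d*np.tan(rho)+.012+.019*np.tan(dl)
    rim=np.r_[C,0]-.05*ux+(.092*np.cos(t)-.15*np.sin(t))*ux+[0,0,.092*np.sin(t)+.15*np.cos(t)]
    Q=tool(az,phi); P=rim+d*Q.apply([0,0,1])-(g/2-.0095*np.tan(dl)*.7)*Q.apply([0,1,0])
    rows.append((P,Q,g/.088)); q2,e=ik(P,Q,q)
    if i%3==0 or i<3: print(i,q2.round(0),round(e,4),abs(q2-q).max().round(1))
    q=q2
emit(rows); print(cmd()[0])
E
python3 p2.py
```

```text
(np.float64(7.328975980120475e-05), -1, array([ 0.00292912, -0.00501947,  0.20785224,  0.58700484,  0.00166225,
        0.46107379,  0.37738103, -0.18737697]), [np.float64(0.0), np.float64(0.3942660551971936), np.float64(0.4900777580797111), np.float64(1.213258829016115), np.float64(0.7773384599618495), np.float64(0.5783708290848582)], np.float64(0.006328753943885351))
1 [303. 153.  64.   6.  12. 192.] 0.20907204996036727
-1 [270. 271. 270. 270. 270. 270.] 0.999987678932218
1 [  54.   13.  -52.   82.  -37. -140.] 0.0 5.0
2 [  56.   13.  -52.   80.  -38. -140.] 0.0 2.5
3 [  58.   13.  -52.   78.  -40. -141.] 0.0 2.3
6 [  62.   14.  -51.   71.  -43. -142.] 0.0 2.0
9 [  65.   15.  -49.   66.  -46. -143.] 0.0 1.8
12 [  68.   16.  -48.   61.  -49. -145.] 0.0 1.6
15 [  71.   17.  -47.   57.  -50. -147.] 0.0 0.6
18 [  72.   18.  -48.   57.  -50. -148.] 0.0 0.6
21 [  73.   18.  -49.   58.  -50. -150.] 0.0 0.6
24 [  74.   19.  -50.   58.  -49. -152.] 0.0 0.6
27 [  74.   20.  -51.   59.  -48. -154.] 0.0 0.7
30 [  75.   20.  -52.   60.  -48. -156.] 0.0 0.7
CALL travel [[0.001,0.009,-0.006],[0.0
[... 704 characters left out ...]
],[-0.0,0.007,0.008],[-0.0,0.009,0.011],[-0.0,0.009,0.011],[-0.0,0.009,0.011],[-0.0,0.009,0.011],[-0.0,0.009,0.011],[-0.0,0.009,0.011],[-0.0,0.009,0.011]] 
 claw [0.4, 0.41, 0.43, 0.45, 0.46, 0.47, 0.49, 0.5, 0.52, 0.53]
CALL travel [[0.002,0.009,0.001],[0.005,0.017,0.002],[0.007,0.026,0.004],[0.009,0.034,0.006],[0.011,0.043,0.008],[0.013,0.051,0.01],[0.015,0.059,0.013],[0.017,0.067,0.016],[0.018,0.074,0.02],[0.02,0.081,0.023]] 
 dr [[-0.0,0.0,-0.0],[-0.0,0.0,-0.0],[-0.0,0.0,-0.0],[-0.0,0.0,-0.0],[-0.0,0.0,-0.0],[-0.0,0.0,-0.0],[-0.0,0.0,-0.0],[-0.0,0.0,-0.0],[-0.0,0.0,-0.0],[-0.0,0.0,-0.0]] 
 claw [0.55, 0.57, 0.59, 0.61, 0.63, 0.65, 0.67, 0.7, 0.72, 0.75]
[0.44798877 0.34397658 0.08467829]
```

Request:
{"op": "jog_arm", "data": {
  "travel": [
    [0.001, 0.009, -0.006],
    [0.002, 0.017, -0.011],
    [0.003, 0.025, -0.016],
    [0.005, 0.034, -0.02],
    [0.006, 0.043, -0.025],
    [0.007, 0.052, -0.029],
    [0.009, 0.061, -0.033],
    [0.01, 0.07, -0.036],
    [0.011, 0.079, -0.039],
    [0.013, 0.088, -0.042]
  ],
  "dr": [
    [0, 0.003, 0.003],
    [0, 0.005, 0.006],
    [0, 0.007, 0.008],
    [0, 0.01, 0.011],
    [0, 0.012, 0.014],
    [0, 0.015, 0.016],
    [0, 0.017, 0.019],
    [0, 0.019, 0.022],
    [0, 0.022, 0.024],
    [0, 0.024, 0.027]
  ],
  "claw": [0.24, 0.26, 0.27, 0.29, 0.3, 0.32, 0.33, 0.35, 0.36, 0.38]
}}

```text
time_s: 16.45
tcp_pos: [0.5124, 0.3388, 0.1457]
eef_rot: [-139.1, -0.1, -113.1]
contact_force: [0.1, 0.7, -0.0]
gripper_width: 0.0332
gripper_force: 0.4
```

Request:
{"op": "jog_arm", "data": {
  "travel": [
    [0.003, 0.009, -0.003],
    [0.007, 0.018, -0.005],
    [0.01, 0.027, -0.006],
    [0.014, 0.036, -0.008],
    [0.016, 0.045, -0.009],
    [0.018, 0.055, -0.01],
    [0.02, 0.064, -0.01],
    [0.022, 0.073, -0.01],
    [0.023, 0.082, -0.01],
    [0.025, 0.091, -0.01]
  ],
  "dr": [
    [0, 0.002, 0.003],
    [0, 0.005, 0.006],
    [0, 0.007, 0.008],
    [0, 0.009, 0.011],
    [0, 0.009, 0.011],
    [0, 0.009, 0.011],
    [0, 0.009, 0.011],
    [0, 0.009, 0.011],
    [0, 0.009, 0.011],
    [0, 0.009, 0.011]
  ],
  "claw": [0.4, 0.41, 0.43, 0.45, 0.46, 0.47, 0.49, 0.5, 0.52, 0.53]
}}

```text
time_s: 17.7
tcp_pos: [0.473, 0.3417, 0.1196]
eef_rot: [-139.1, 0.0, -118.2]
contact_force: [0.1, -0.3, -1.0]
gripper_width: 0.0464
gripper_force: 0.6
```

Request:
{"op": "jog_arm", "data": {
  "travel": [
    [0.002, 0.009, 0.001],
    [0.005, 0.017, 0.002],
    [0.007, 0.026, 0.004],
    [0.009, 0.034, 0.006],
    [0.011, 0.043, 0.008],
    [0.013, 0.051, 0.01],
    [0.015, 0.059, 0.013],
    [0.017, 0.067, 0.016],
    [0.018, 0.074, 0.02],
    [0.02, 0.081, 0.023]
  ],
  "dr": [
    [0, 0, 0],
    [0, 0, 0],
    [0, 0, 0],
    [0, 0, 0],
    [0, 0, 0],
    [0, 0, 0],
    [0, 0, 0],
    [0, 0, 0],
    [0, 0, 0],
    [0, 0, 0]
  ],
  "claw": [0.55, 0.57, 0.59, 0.61, 0.63, 0.65, 0.67, 0.7, 0.72, 0.75]
}}

```text
time_s: 18.95
tcp_pos: [0.4482, 0.3439, 0.0845]
eef_rot: [-139.0, 0.0, -118.2]
contact_force: [0.5, 0.4, 0.2]
gripper_width: 0.0651
gripper_force: 0.0
```

Run:
```python
from h import *
s=r.get_state(); print(s["joints"].round(0),s["tcp_pos"],s["eef_rot"], cmd()[0],s["contact_force"])
c=r.capture("scene"); W=cloud(c); px=c["pixels"][:,:,::-1]
cv2.imwrite("pics/s3.png",cv2.resize(px[70:330,230:480],(577,600),interpolation=cv2.INTER_CUBIC))
for d in r.regions_of("crate_a","scene")[:3]:
    p=W[d["pixels"]]; t=p[(p[:,2]>.09)&(p[:,2]<.11)]; print(d["conf"],np.nanpercentile(p,[1,99],0).round(3),len(t),cv2.minAreaRect((t[:,:2]*1000).astype(np.float32)) if len(t)>9 else "")
for d in r.tip_of("stamp","scene"): print(d, W[int(d["at"][1]),int(d["at"][0])])
for d in r.boxes_of("stamp","scene"): print(d)
```

```text
[  74.   20.  -52.   61.  -47. -157.] [0.44817125 0.34390975 0.08451619] [-1.39046162e+02  4.14300006e-02 -1.18190452e+02] [0.44798877 0.34397658 0.08467829] [0.50879409 0.44277192 0.19488375]
0.7 [[ 0.364 -0.409  0.002]
 [ 0.517 -0.225  0.108]] 1647 ((436.8818054199219, -319.3153076171875), (191.19155883789062, 154.22665405273438), 87.0333251953125)
0.56 [[0.418 0.252 0.001]
 [0.578 0.448 0.106]] 2698 ((490.9013366699219, 349.35345458984375), (181.91055297851562, 152.21115112304688), 79.92908477783203)
{'at': [413.0, 267.2], 'conf': 0.73} [0.55599292 0.32251822 0.04170201]
{'extent': [397.7, 221.1, 476.8, 305.4], 'conf': 0.67}
```

View pics/s3.png

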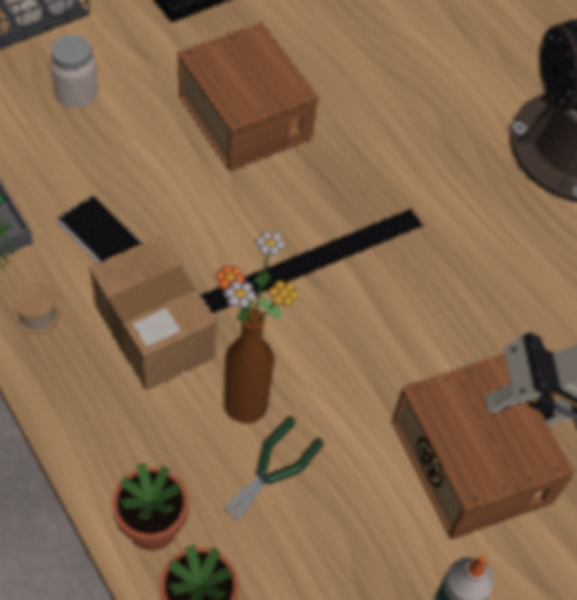

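Both crates are down. The stamp, a dark ring with a flower at crop (428,465), is on the left crate's underside. The right crate's underside at (205,120) is bare. Next I retract and get the hand to the left end of the left crate, keeping clear of the glue bottle.

```bash
cat > p3.py <<'E'
from kin import *
s=setcmd(); p,q=cmd()
c=r.capture("scene");W=cloud(c).reshape(-1,3)
m=(W[:,0]>.44)&(W[:,0]<.58)&(W[:,1]>.455)&(W[:,1]<.62)&(W[:,2]>.03); print("obst",m.sum(),W[m].mean(0) if m.any() else "")
cy=-10.1; ux=np.r_[np.cos(np.radians(cy)),np.sin(np.radians(cy)),0]; uy=np.r_[-ux[1],ux[0],0]
foot=np.r_[.5626,.3365,0]
Qa=Rx('z',cy)*Rx('x',180)
start=foot-.075*ux+(.09+.021+.015)*uy+[0,0,.05]
a=(p+q.apply([0,0,-.055]),q); b=(a[0]+[0,0,.11],q)
up=(start+[-.03,0,.17],Qa)
rows=interp((p,q),a,.75,2)+interp(a,b,.5,2)+interp(b,up,.0,13)+interp(up,(start+[0,0,.02],Qa),0,4)+interp((start+[0,0,.02],Qa),(start,Qa),0,2)+[(start,Qa,0)]*3
jq=s["joints"]
for i,(P,Q,_) in enumerate(rows):
    n,e=ik(P,Q,jq); 
    if i%3==0: print(i,P.round(3),n.round(0),round(e,3),abs(n-jq).max().round(1))
    jq=n
emit(rows); print(start)
E
python3 p3.py | tail -n +4
```

```text
-1 [270. 271. 270. 270. 270. 270.] 0.999987678932218
obst 46 [0.44221411 0.61501154 0.06674761]
0 [0.432 0.352 0.105] [  78.   19.  -50.   55.  -50. -153.] 0.0 6.4
3 [0.416 0.361 0.236] [  84.    9.  -40.   42.  -66. -138.] 0.0 6.1
6 [0.431 0.387 0.232] [  79.    6.  -40.   42.  -55. -109.] 0.0 10.4
9 [0.446 0.413 0.229] [ 74.   6. -34.  33. -48. -72.] 0.0 13.5
12 [0.461 0.439 0.225] [ 68.  10. -21.  16. -52. -29.] 0.0 14.3
15 [0.476 0.465 0.221] [ 63.  18.  -5.   3. -65.   8.] 0.0 11.4
18 [0.496 0.474 0.145] [ 60.  25.  -3.  -0. -62.  20.] 0.0 4.0
21 [0.511 0.474 0.06 ] [ 59.  30.  -7.   0. -53.  21.] 0.0 1.1
24 [0.511 0.474 0.05 ] [ 59.  31.  -7.  -0. -52.  21.] 0.0 0.0
CALL travel [[0.0,0.0,-0.055],[-0.0,-0.0,-0.11],[-0.0,-0.072,-0.193],[-0.0,-0.144,-0.276],[-0.02,-0.143,-0.274],[-0.04,-0.142,-0.272],[-0.06,-0.14,-0.269],[-0.08,-0.139,-0.267],[-0.1,-0.138,-0.265],[-0.12,-0.137,-0.263]] 
 dr [[-0.0,-0.0,0.0],[-0.0,-0.0,0.0],[-0.0,-0.0,0.0],[-0.0,-0.0,0.0],[-0.006,-0.008,-0.022],[-0.012,-0.016,-0.044],[-0.018,-0.025,-0.066],[-0.024,-0.033,-0.088],[-0.03,-0.041,-0.11],[-0.036,-0.049,
[... 379 characters left out ...]
0.023,-0.033,-0.088],[-0.029,-0.041,-0.11],[-0.035,-0.049,-0.132],[-0.041,-0.057,-0.154],[-0.041,-0.057,-0.154],[-0.041,-0.057,-0.154],[-0.041,-0.057,-0.154]] 
 claw [0.0, 0.0, 0.0, 0.0, 0.0, 0.0, 0.0, 0.0, 0.0, 0.0]
CALL travel [[0.014,-0.002,0.075],[0.014,-0.002,0.095],[0.014,-0.002,0.115],[0.014,-0.002,0.115],[0.014,-0.002,0.115],[0.014,-0.002,0.115],[0.014,-0.002,0.115],[0.014,-0.002,0.115],[0.014,-0.002,0.115],[0.014,-0.002,0.115]] 
 dr [[-0.0,-0.0,0.0],[-0.0,-0.0,0.0],[-0.0,-0.0,0.0],[-0.0,-0.0,0.0],[-0.0,-0.0,0.0],[-0.0,-0.0,0.0],[-0.0,-0.0,0.0],[-0.0,-0.0,0.0],[-0.0,-0.0,0.0],[-0.0,-0.0,0.0]] 
 claw [0.0, 0.0, 0.0, 0.0, 0.0, 0.0, 0.0, 0.0, 0.0, 0.0]
[0.51085847 0.47369991 0.05      ]
```

Request:
{"op": "jog_arm", "data": {
  "travel": [
    [0, 0, -0.055],
    [0, 0, -0.11],
    [0, -0.072, -0.193],
    [0, -0.144, -0.276],
    [-0.02, -0.143, -0.274],
    [-0.04, -0.142, -0.272],
    [-0.06, -0.14, -0.269],
    [-0.08, -0.139, -0.267],
    [-0.1, -0.138, -0.265],
    [-0.12, -0.137, -0.263]
  ],
  "dr": [
    [0, 0, 0],
    [0, 0, 0],
    [0, 0, 0],
    [0, 0, 0],
    [-0.006, -0.008, -0.022],
    [-0.012, -0.016, -0.044],
    [-0.018, -0.025, -0.066],
    [-0.024, -0.033, -0.088],
    [-0.03, -0.041, -0.11],
    [-0.036, -0.049, -0.132]
  ],
  "claw": [0.75, 0.75, 0.5, 0.5, 0, 0, 0, 0, 0, 0]
}}

```text
time_s: 20.45
tcp_pos: [0.4462, 0.4128, 0.2291]
eef_rot: [-157.9, -10.5, -68.1]
contact_force: [0.7, -1.0, 0.2]
gripper_width: 0.0006
gripper_force: 0.0
```

Request:
{"op": "jog_arm", "data": {
  "travel": [
    [-0.013, -0.014, 0.006],
    [-0.025, -0.029, 0.012],
    [-0.038, -0.043, 0.019],
    [-0.051, -0.057, 0.025],
    [-0.064, -0.072, 0.031],
    [-0.076, -0.086, 0.037],
    [-0.089, -0.101, 0.043],
    [-0.089, -0.101, 0.043],
    [-0.089, -0.101, 0.043],
    [-0.089, -0.101, 0.043]
  ],
  "dr": [
    [-0.006, -0.008, -0.022],
    [-0.012, -0.016, -0.044],
    [-0.018, -0.025, -0.066],
    [-0.023, -0.033, -0.088],
    [-0.029, -0.041, -0.11],
    [-0.035, -0.049, -0.132],
    [-0.041, -0.057, -0.154],
    [-0.041, -0.057, -0.154],
    [-0.041, -0.057, -0.154],
    [-0.041, -0.057, -0.154]
  ],
  "claw": [0, 0, 0, 0, 0, 0, 0, 0, 0, 0]
}}

```text
time_s: 21.7
tcp_pos: [0.4806, 0.4734, 0.2202]
eef_rot: [-179.9, -0.2, -10.1]
contact_force: [0.1, -0.1, 0.7]
gripper_width: 0.0003
gripper_force: 0.0
```

```bash
cat > p4.py <<'E'
from kin import *
s=setcmd(); p,q=cmd(); print(p,s["eef_rot"],s["joints"].round(0),s["gripper_width"])
c=r.capture("scene");W=cloud(c)
for d in r.regions_of("crate_a","scene")[:3]:
    P=W[d["pixels"]]; t=P[(P[:,2]>.09)&(P[:,2]<.11)]; print(d["conf"],cv2.minAreaRect((t[:,:2]*1000).astype(np.float32)) if len(t)>9 else "")
cy=-10.1; ux=np.r_[np.cos(np.radians(cy)),np.sin(np.radians(cy)),0]; uy=np.r_[-ux[1],ux[0],0]
foot=np.r_[.5626,.3365,0]
Qa=Rx('z',cy)*Rx('x',180)
start=foot-.075*ux+(.09+.021+.015)*uy+[0,0,.05]
end=start+[0,-.095,0]
emit(interp((p,q),(start,Qa),0,6)+[(start,Qa,0)]*4+interp((start,Qa),(end,Qa),0,10))
E
python3 p4.py | tail -n +4
```

```text
-1 [270. 271. 270. 270. 270. 270.] 0.999987678932218
[0.4805939  0.47336246 0.22023389] [-1.79936505e+02 -1.73528938e-01 -1.00752008e+01] [ 61.  21.  -0.   0. -69.  19.] 0.0003444537924981129
0.97 ((489.18927001953125, 349.51116943359375), (182.41424560546875, 155.32861328125), 79.83672332763672)
0.88 ((438.7667236328125, -319.0291748046875), (188.26861572265625, 155.31790161132812), 87.66891479492188)
0.72 ((650.4758911132812, -498.3572998046875), (67.06015014648438, 58.1907844543457), 65.3536376953125)
CALL travel [[0.01,-0.002,0.057],[0.019,-0.004,0.114],[0.029,-0.005,0.17],[0.039,-0.007,0.227],[0.049,-0.009,0.284],[0.058,-0.011,0.341],[0.058,-0.011,0.341],[0.058,-0.011,0.341],[0.058,-0.011,0.341],[0.058,-0.011,0.341]] 
 dr [[-0.0,-0.0,0.0],[-0.0,-0.0,0.0],[-0.0,-0.0,0.0],[-0.0,-0.0,0.0],[-0.0,-0.0,0.0],[-0.0,-0.0,0.0],[-0.0,-0.0,0.0],[-0.0,-0.0,0.0],[-0.0,-0.0,0.0],[-0.0,-0.0,0.0]] 
 claw [0.0, 0.0, 0.0, 0.0, 0.0, 0.0, 0.0, 0.0, 0.0, 0.0]
CALL travel [[0.004,0.019,-0.0],[0.007,0.038,-0.0],[0.01,0.056,-0.0],[0.014,0.075,-0.0],[0.017,0.094,-0.0],[0.02,0.112,-0.0],[0.024,0.131,-0.0],[0.027,0.15,-0.0],[0.03,0.168,-0.0],[0.034,0.187,-0.0]] 
 dr [[-0.0,-0.0,0.0],[-0.0,-0.0,0.0],[-0.0,-0.0,0.0],[-0.0,-0.0,0.0],[-0.0,-0.0,0.0],[-0.0,-0.0,0.0],[-0.0,-0.0,0.0],[-0.0,-0.0,0.0],[-0.0,-0.0,0.0],[-0.0,-0.0,0.0]] 
 claw [0.0, 0.0, 0.0, 0.0, 0.0, 0.0, 0.0, 0.0, 0.0, 0.0]
```

Request:
{"op": "jog_arm", "data": {
  "travel": [
    [0.01, -0.002, 0.057],
    [0.019, -0.004, 0.114],
    [0.029, -0.005, 0.17],
    [0.039, -0.007, 0.227],
    [0.049, -0.009, 0.284],
    [0.058, -0.011, 0.341],
    [0.058, -0.011, 0.341],
    [0.058, -0.011, 0.341],
    [0.058, -0.011, 0.341],
    [0.058, -0.011, 0.341]
  ],
  "dr": [
    [0, 0, 0],
    [0, 0, 0],
    [0, 0, 0],
    [0, 0, 0],
    [0, 0, 0],
    [0, 0, 0],
    [0, 0, 0],
    [0, 0, 0],
    [0, 0, 0],
    [0, 0, 0]
  ],
  "claw": [0, 0, 0, 0, 0, 0, 0, 0, 0, 0]
}}

```text
time_s: 23.05
tcp_pos: [0.5113, 0.4748, 0.0509]
eef_rot: [-179.8, -0.2, -10.0]
contact_force: [0.1, 0.4, -0.6]
gripper_width: 0.0003
gripper_force: 0.0
```

Request:
{"op": "jog_arm", "data": {
  "travel": [
    [0.004, 0.019, 0],
    [0.007, 0.038, 0],
    [0.01, 0.056, 0],
    [0.014, 0.075, 0],
    [0.017, 0.094, 0],
    [0.02, 0.112, 0],
    [0.024, 0.131, 0],
    [0.027, 0.15, 0],
    [0.03, 0.168, 0],
    [0.034, 0.187, 0]
  ],
  "dr": [
    [0, 0, 0],
    [0, 0, 0],
    [0, 0, 0],
    [0, 0, 0],
    [0, 0, 0],
    [0, 0, 0],
    [0, 0, 0],
    [0, 0, 0],
    [0, 0, 0],
    [0, 0, 0]
  ],
  "claw": [0, 0, 0, 0, 0, 0, 0, 0, 0, 0]
}}

```text
time_s: 24.3
tcp_pos: [0.5116, 0.3788, 0.0497]
eef_rot: [-179.9, -0.2, -10.0]
contact_force: [0.0, 5.1, 2.8]
gripper_width: 0.0005
gripper_force: 2.6
```

```bash
cat > look.py <<'E'
from h import *
s=r.get_state(); print(s["time_s"],s["tcp_pos"],s["eef_rot"],s["contact_force"])
for cam in("scene","side"):
    c=r.capture(cam);W=cloud(c)
    for d in r.regions_of("crate_a",cam)[:3]:
        P=W[d["pixels"]]; t=P[(P[:,2]>.092)&(P[:,2]<.108)]; print(cam,round(d["conf"],2),cv2.minAreaRect((t[:,:2]*1000).astype(np.float32)) if len(t)>9 else "")
E
python3 look.py
```

```text
24.3 [0.51163718 0.37875337 0.04968985] [-1.79925597e+02 -1.66871868e-01 -1.00290226e+01] [1.40960820e-03 5.10525976e+00 2.84773522e+00]
scene 0.97 ((437.4571228027344, -318.1344909667969), (188.1327362060547, 154.3436737060547), 86.9034652709961)
scene 0.92 ((487.6888427734375, 268.0089416503906), (182.31224060058594, 152.67062377929688), 77.53955078125)
side 0.92 ((435.5213317871094, -316.033447265625), (194.89886474609375, 149.18528747558594), 86.09178924560547)
side 0.88 ((486.1251220703125, 268.0700378417969), (185.5415496826172, 150.64007568359375), 77.7369155883789)
side 0.73 ((647.9152221679688, -495.8311462402344), (61.51392364501953, 60.63792419433594), 33.798343658447266)
```

```bash
cat > p5.py <<'E'
from kin import *
s=setcmd(); p,q=cmd()
u=np.r_[.063,.998,0]
a=(p+[0,.02,0],q); Q=tool(-3.6,0); b=(np.r_[.511,.395,.05],Q); e=(b[0]-.25*u,Q)
rows=interp((p,q),a,0,2)+interp(a,b,.34,14)+[(*b,.34)]*4+interp(b,e,.34,20)
jq=s["joints"]
for i,(P,Qq,_) in enumerate(rows):
    n,er=ik(P,Qq,jq)
    if i%6==0: print(i,n.round(0),round(er,3),abs(n-jq).max().round(1))
    jq=n
emit(rows)
E
python3 p5.py | tail -n +5
```

```text
0 [ 55.  27. -15.   0. -48.  25.] 0.0 1.4
6 [ 55.  27. -14.   0. -49.  -5.] 0.0 5.9
12 [ 55.  27. -14.   0. -49. -41.] 0.0 5.9
18 [ 55.  27. -14.  -0. -49. -59.] 0.0 0.0
24 [ 52.  24. -20.   0. -46. -55.] 0.0 1.0
30 [ 47.  21. -25.  -0. -44. -51.] 0.0 0.9
36 [ 41.  18. -30.   0. -42. -45.] 0.0 1.0
CALL travel [[-0.003,-0.02,-0.0],[-0.007,-0.039,-0.0],[-0.007,-0.039,-0.0],[-0.007,-0.039,-0.0],[-0.007,-0.038,-0.0],[-0.007,-0.038,-0.001],[-0.007,-0.037,-0.001],[-0.007,-0.037,-0.001],[-0.007,-0.037,-0.001],[-0.007,-0.036,-0.001]] 
 dr [[0.0,0.0,0.0],[0.0,0.0,0.0],[-0.0,-0.0,0.017],[-0.0,-0.0,0.033],[-0.0,-0.0,0.05],[-0.0,-0.0,0.066],[-0.0,-0.0,0.083],[-0.0,-0.0,0.099],[-0.0,-0.0,0.116],[-0.0,-0.0,0.133]] 
 claw [0.0, 0.0, 0.34, 0.34, 0.34, 0.34, 0.34, 0.34, 0.34, 0.34]
CALL travel [[0.001,-0.0,-0.0],[0.001,-0.0,-0.0],[0.001,0.0,-0.0],[0.002,0.0,-0.001],[0.002,0.001,-0.001],[0.002,0.001,-0.001],[0.002,0.001,-0.001],[0.002,0.001,-0.001],[0.002,0.001,-0.001],[0.002,0.001,-0.001]] 
 dr [[-0.0,-0.0,0.016],[-0.0,-0.0,0.033],[-0.0,-0.0,0.049],[-0.0,-0.0,0.066],[-0.0,-0.0,0.082],[-0.0,-0.0,0.099
[... 286 characters left out ...]
[0.225,-0.0,0.0],[0.25,-0.0,0.0]] 
 dr [[-0.0,-0.0,0.0],[-0.0,-0.0,0.0],[-0.0,-0.0,0.0],[-0.0,-0.0,0.0],[-0.0,-0.0,0.0],[-0.0,-0.0,0.0],[-0.0,-0.0,0.0],[-0.0,-0.0,0.0],[-0.0,-0.0,0.0],[-0.0,-0.0,0.0]] 
 claw [0.34, 0.34, 0.34, 0.34, 0.34, 0.34, 0.34, 0.34, 0.34, 0.34]
CALL travel [[0.025,-0.0,0.001],[0.05,-0.0,0.001],[0.075,-0.0,0.001],[0.1,-0.0,0.001],[0.125,-0.0,0.001],[0.15,-0.0,0.001],[0.175,-0.0,0.001],[0.2,-0.0,0.001],[0.225,-0.0,0.001],[0.25,-0.0,0.001]] 
 dr [[-0.0,-0.0,0.0],[-0.0,-0.0,0.0],[-0.0,-0.0,0.0],[-0.0,-0.0,0.0],[-0.0,-0.0,0.0],[-0.0,-0.0,0.0],[-0.0,-0.0,0.0],[-0.0,-0.0,0.0],[-0.0,-0.0,0.0],[-0.0,-0.0,0.0]] 
 claw [0.34, 0.34, 0.34, 0.34, 0.34, 0.34, 0.34, 0.34, 0.34, 0.34]
```

Request:
{"op": "jog_arm", "data": {
  "travel": [
    [-0.003, -0.02, 0],
    [-0.007, -0.039, 0],
    [-0.007, -0.039, 0],
    [-0.007, -0.039, 0],
    [-0.007, -0.038, 0],
    [-0.007, -0.038, -0.001],
    [-0.007, -0.037, -0.001],
    [-0.007, -0.037, -0.001],
    [-0.007, -0.037, -0.001],
    [-0.007, -0.036, -0.001]
  ],
  "dr": [
    [0, 0, 0],
    [0, 0, 0],
    [0, 0, 0.017],
    [0, 0, 0.033],
    [0, 0, 0.05],
    [0, 0, 0.066],
    [0, 0, 0.083],
    [0, 0, 0.099],
    [0, 0, 0.116],
    [0, 0, 0.133]
  ],
  "claw": [0, 0, 0, 0, 0.34, 0.34, 0.34, 0.34, 0.34, 0.34]
}}

```text
time_s: 25.75
tcp_pos: [0.5109, 0.3981, 0.0496]
eef_rot: [-179.9, -0.1, -58.1]
contact_force: [-0.4, -0.6, -0.4]
gripper_width: 0.03
gripper_force: 0.0
```

Request:
{"op": "jog_arm", "data": {
  "travel": [
    [0.001, 0, 0],
    [0.001, 0, 0],
    [0.001, 0, 0],
    [0.002, 0, -0.001],
    [0.002, 0.001, -0.001],
    [0.002, 0.001, -0.001],
    [0.002, 0.001, -0.001],
    [0.002, 0.001, -0.001],
    [0.002, 0.001, -0.001],
    [0.002, 0.001, -0.001]
  ],
  "dr": [
    [0, 0, 0.016],
    [0, 0, 0.033],
    [0, 0, 0.049],
    [0, 0, 0.066],
    [0, 0, 0.082],
    [0, 0, 0.099],
    [0, 0, 0.099],
    [0, 0, 0.099],
    [0, 0, 0.099],
    [0, 0, 0.099]
  ],
  "claw": [0.34, 0.34, 0.34, 0.34, 0.34, 0.34, 0.34, 0.34, 0.34, 0.34]
}}

```text
time_s: 27.0
tcp_pos: [0.5113, 0.3964, 0.0505]
eef_rot: [-179.8, 0.0, -93.5]
contact_force: [-0.2, -0.1, 0.1]
gripper_width: 0.0297
gripper_force: 0.0
```

Request:
{"op": "jog_arm", "data": {
  "travel": [
    [0.025, 0, 0],
    [0.05, 0, 0],
    [0.075, 0, 0],
    [0.1, 0, 0],
    [0.125, 0, 0],
    [0.15, 0, 0],
    [0.175, 0, 0],
    [0.2, 0, 0],
    [0.225, 0, 0],
    [0.25, 0, 0]
  ],
  "dr": [
    [0, 0, 0],
    [0, 0, 0],
    [0, 0, 0],
    [0, 0, 0],
    [0, 0, 0],
    [0, 0, 0],
    [0, 0, 0],
    [0, 0, 0],
    [0, 0, 0],
    [0, 0, 0]
  ],
  "claw": [0.34, 0.34, 0.34, 0.34, 0.34, 0.34, 0.34, 0.34, 0.34, 0.34]
}}

```text
time_s: 28.25
tcp_pos: [0.5037, 0.2709, 0.0505]
eef_rot: [-179.8, 0.0, -93.5]
contact_force: [0.5, 2.0, -0.2]
gripper_width: 0.0295
gripper_force: 1.3
```

```bash
python3 look.py
```

```text
28.25 [0.50370368 0.27094559 0.05054169] [-1.79821215e+02  4.70582199e-02 -9.35453421e+01] [ 0.50936621  1.998606   -0.15830675]
scene 0.67 ((437.2939758300781, -317.175048828125), (187.51844787597656, 154.76129150390625), 87.00432586669922)
scene 0.63 ((494.5301208496094, 146.6372833251953), (139.09909057617188, 155.23265075683594), 86.18228149414062)
side 0.72 ((436.90093994140625, -316.0128173828125), (189.5733642578125, 149.1787567138672), 87.20024871826172)
side 0.55 ((493.80517578125, 173.74417114257812), (175.06427001953125, 148.5181121826172), 89.52693176269531)
```

Request:
{"op": "jog_arm", "data": {
  "travel": [
    [0.025, 0, 0.001],
    [0.05, 0, 0.001],
    [0.075, 0, 0.001],
    [0.1, 0, 0.001],
    [0.125, 0, 0.001],
    [0.15, 0, 0.001],
    [0.175, 0, 0.001],
    [0.2, 0, 0.001],
    [0.225, 0, 0.001],
    [0.25, 0, 0.001]
  ],
  "dr": [
    [0, 0, 0],
    [0, 0, 0],
    [0, 0, 0],
    [0, 0, 0],
    [0, 0, 0],
    [0, 0, 0],
    [0, 0, 0],
    [0, 0, 0],
    [0, 0, 0],
    [0, 0, 0]
  ],
  "claw": [0.34, 0.34, 0.34, 0.34, 0.34, 0.34, 0.34, 0.34, 0.34, 0.34]
}}

```text
time_s: 29.7
tcp_pos: [0.4967, 0.1473, 0.0505]
eef_rot: [-179.7, 0.1, -93.5]
contact_force: [1.2, 5.3, 3.1]
gripper_width: 0.03
gripper_force: 2.7
```

Request:
{"op": "jog_arm", "data": {
  "travel": [
    [0.02, 0, 0],
    [0.04, 0, 0],
    [0.06, 0, 0],
    [0.08, 0, 0],
    [0.1, 0, 0],
    [0.11, 0, 0],
    [0.12, 0, 0],
    [0.128, 0, 0],
    [0.13, 0, 0],
    [0.13, 0, 0]
  ],
  "dr": [
    [0, 0, 0],
    [0, 0, 0],
    [0, 0, 0],
    [0, 0, 0],
    [0, 0, 0],
    [0, 0, 0],
    [0, 0, 0],
    [0, 0, 0],
    [0, 0, 0],
    [0, 0, 0]
  ],
  "claw": [0.34, 0.34, 0.34, 0.34, 0.34, 0.34, 0.34, 0.34, 0.34, 0.34]
}}

```text
time_s: 30.95
tcp_pos: [0.4928, 0.0825, 0.0505]
eef_rot: [-179.7, 0.1, -93.5]
contact_force: [0.7, 4.5, 3.9]
gripper_width: 0.0295
gripper_force: 2.4
```

```bash
python3 look.py
```

```text
30.95 [0.4927504  0.08250702 0.05049461] [-1.79730378e+02  9.53462734e-02 -9.35256851e+01] [0.70891053 4.53224544 3.92538822]
scene 0.8 ((437.9943542480469, -318.2498779296875), (188.72024536132812, 153.1802520751953), 86.68696594238281)
scene 0.71 ((483.6104736328125, -46.062530517578125), (130.3654022216797, 150.57835388183594), 87.03885650634766)
side 0.92 ((483.40863037109375, -17.956588745117188), (182.0576171875, 149.51136779785156), 86.50261688232422)
side 0.46
```

Request:
{"op": "jog_arm", "data": {
  "travel": [
    [0.006, 0, 0],
    [0.012, 0, 0],
    [0.018, 0, 0],
    [0.022, 0, 0],
    [0.022, 0, 0],
    [0.022, 0, 0],
    [-0.02, 0, 0],
    [-0.08, 0, 0],
    [-0.08, 0, -0.1],
    [-0.08, 0, -0.2]
  ],
  "dr": [
    [0, 0, 0],
    [0, 0, 0],
    [0, 0, 0],
    [0, 0, 0],
    [0, 0, 0],
    [0, 0, 0],
    [0, 0, 0],
    [0, 0, 0],
    [0, 0, 0],
    [0, 0, 0]
  ],
  "claw": [0.34, 0.34, 0.34, 0.34, 0.34, 0.34, 0.34, 0.34, 0.34, 0.34]
}}

```text
time_s: 32.4
tcp_pos: [0.4925, 0.1221, 0.1498]
eef_rot: [179.9, -0.1, -93.5]
contact_force: [1.0, -0.0, -0.6]
gripper_width: 0.0298
gripper_force: 0.0
```

Request:
{"op": "jog_arm", "data": {
  "travel": [
    [-0.06, 0, -0.1],
    [-0.12, 0, -0.2],
    [-0.2, 0, -0.25],
    [-0.3, 0, -0.25],
    [-0.4, 0, -0.25],
    [-0.5, 0, -0.25],
    [-0.5, 0, -0.25],
    [-0.5, 0, -0.25],
    [-0.5, 0, -0.25],
    [-0.5, 0, -0.25]
  ],
  "dr": [
    [0, 0, 0],
    [0, 0, 0],
    [0, 0, 0],
    [0, 0, 0],
    [0, 0, 0],
    [0, 0, 0],
    [0, 0, 0],
    [0, 0, 0],
    [0, 0, 0],
    [0, 0, 0]
  ],
  "claw": [0.34, 0.34, 0.34, 0.34, 0.34, 0.34, 0.34, 0.34, 0.34, 0.34]
}}

```text
time_s: 33.65
tcp_pos: [0.5092, 0.3705, 0.2754]
eef_rot: [-179.8, 0.0, -93.6]
contact_force: [-0.3, -0.9, 0.8]
gripper_width: 0.0299
gripper_force: 0.0
```

```bash
python3 look.py
python3 - <<'E'
from h import *
c=r.capture("scene"); cv2.imwrite("pics/fin.png",cv2.resize(c["pixels"][70:330,230:480,::-1],(577,600)))
E
```

```text
33.65 [0.50915753 0.37050282 0.27537766] [-1.79832679e+02  4.43753453e-02 -9.36108863e+01] [-0.2941234  -0.92804224  0.8302842 ]
scene 0.71 ((484.47198486328125, -29.729331970214844), (184.13197326660156, 152.94503784179688), 87.47105407714844)
scene 0.69 ((437.44110107421875, -320.0213623046875), (189.72817993164062, 153.28524780273438), 86.96546936035156)
side 0.73 ((387.8667907714844, -248.5598907470703), (55.15099334716797, 46.66459274291992), 83.5744400024414)
side 0.56 ((418.61456298828125, -21.21477508544922), (166.03146362304688, 58.261085510253906), 70.89884185791016)
```

View pics/fin.png

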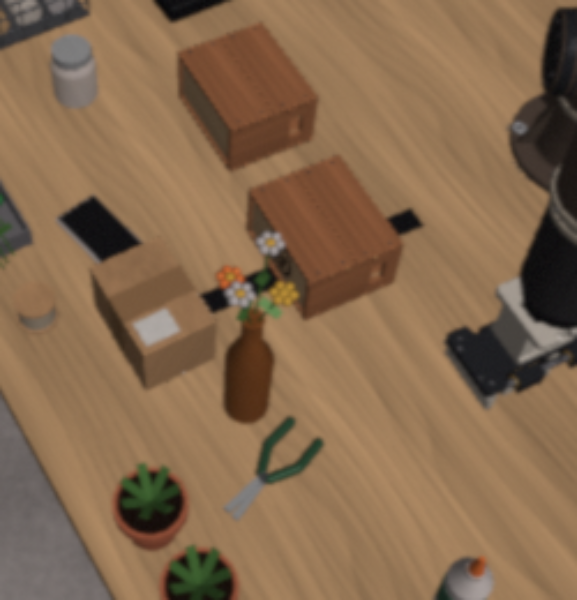

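The stamped crate's centre measures (0.484, -0.030), against a tape centre of -0.029 there. Its yaw is about -2.5° to the tape's -3.6°. The picture shows it lying across the tape at (325,235), the bare crate still in place at (245,95), and the robot clear of everything.

```bash
python3 -c "
from plant import r
print(r.close_job())"
```

```text
the job is handed in; nothing more can be done
None
```

I eased both crates down onto their near sides, pushed the stamped (left-hand) one squarely onto the dispatch line, left the other where it lay, and handed the job in; the hand-in returned no verdict.

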